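Clamp the bundling cradle and crown a three-roller pack

ROBOT

A 7-joint arm with a two-finger parallel gripper is mounted at the origin on the work surface. World frame = base frame: x ahead of the robot, y to its left, z up, the work surface at z = 0. Lengths are in m, angles in rad, forces in N, time in s.
With the tool pointing down it reaches from about 0.35 to 0.9 m from the base axis. Payload 7.2 kg.
Tool frame: the origin (TCP) lies midway between the tips of the shut fingers; the grasp point (between the pads) lies 19 mm behind it; z points along the fingers, y is the direction in which the jaws open and shut (so a half turn about z gives the same grasp; the last joint's range is limited). The gripper opens to 85 mm and grips with 20 to 120 N. Pads are 22 mm wide; open, the fingers measure 114 mm over their backs; the gripper's body (76 mm by 85 mm) begins 54 mm behind the grasp point. The pads swing forward as they close: fully open they stand 13 mm farther back than shut.
Start: joints at [1.245, 0.411, -0.013, 1.596, 0.006, 1.134, -0.082], TCP at [0.159, -0.604, 0.231] pointing down, gripper open.
Joint ranges: [-2.95, 2.95], [-0.29, 1.99], [-1.47, 1.44], [0.14, 2.54], [-1.03, 4.17], [0.13, 1.85], [-2.86, 2.86]. Speed limits (rad/s): [2.39, 2.39, 3.01, 3.01, 3.14, 3.14, 3.14].

INTERFACE

Orientations are given as a unit quaternion [w, x, y, z].
In Python, from plant import status, capture, calibration, arm, outline_of gives the robot as it stands.
- The arm moves only by the tool send_rows, never from a script. Its argument "motion" is a list of rows, each an object with "offset": the shift along the tool's x, y, z scaled (see below), a list of three; "spin": the turn about the tool's z scaled (see below). A call has 1 to 10 rows; each row is the pose to reach, as a shift and turn from the pose commanded when the call began, along the tool's axes at that moment, turning the shorter way round; what a row does not reach only later rows make up. The controller multiplies each number of a shift by 0.2 m and each number of a turn by pi rad. A row lasts 1/8 s, in which the tool goes at most 62.5 mm and 10.7 degrees, less where a joint would pass 70% of its speed; a pose out of reach is approached as far as the arm can. A call with a number of a shift or a turn outside -1 to 1 is refused whole. A call with a gripper value outside its range is refused whole. "claw" is the closure, from 0 (fully open) to 1 (shut), set as the call begins (left out, the last holds). The fingers move at their own pace and stop on an object; "newtons" is the grip in N (left out, the last holds). Time passes only in rows, so rows that repeat a pose let the fingers close. It gives the time, the measured TCP pose, the force and the opening at its end, in the units of the state.
- status.get_state(): the state, without advancing time (a new reading comes with each control period).
- capture(name): name is "side" or "top" or "wrist"; returns (picture, depth): 480x640x3 uint8, red, green, blue; 480x640 float32, m along the optical axis (not along the pixel's ray), 0 where there is no reading.
- calibration(name): a dict with "fx", "fy", "cx", "cy" (pixels), "distortion" ([k1, k2, p1, p2, k3] as OpenCV has them; the pictures are not rectified), "xyz" and "orientation" of the camera in the world; the wrist camera has in their place "mount" (4x4, takes a point from camera to tool coordinates, whose origin is the TCP and whose axes are the flange's). Camera axes: x right, y up, looking along -z (the intrinsics and any distortion apply to the point x, -y, -z); pixel columns grow to the right and rows downward; lengths in m; the calibration is good to about 2 mm. A picture is of the moment at which its call begins: read the wrist's pose just before it. calibration takes no time and is no camera call.
- arm.sign_off(): hands the job in, once; it reports no verdict.
Trained networks look in the newest picture that a camera, given by its name, has taken for a name from the list of things; names that differ only in an ending like _2 or _b are one class to them, and where a whole thing is asked for, a point or a joint stands for the part that bears it (a point fixed in the world has none). Each returns a list of dicts, best first, with "p" (0 to 1); they miss things now and then, are a little off and sometimes report something else, mostly with a low value. They report only what shows in the picture. A call takes as long as a camera call. They do not tell look-alikes from the thing itself.
- outline_of(camera, name): "pixels" (480x640 bool, what is visible of it) and "point" ([column, row] in pixels, amid what is visible of it).
The state is a dict: "time": time; "q": joint angles; "qvel": joint speeds; "joint_efforts": joint torques, N m; "eef_pos": TCP position; "eef_rot": TCP orientation; "force": force on the tool from outside, world axes, zero at the start; "ft_torque": the same for the moment, N m; "width": opening from 0.0 (shut) to 1.0 (fully open).
Only numpy, scipy, OpenCV 4.12 (cv2) and the standard library are available. Lean on these libraries where they do the work, as an engineer would, in place of code of your own. Each camera call takes 0.05 s, during which the arm holds its last target.

TASK

Make up a pack of three wide rollers in the bundling cradle: with the cam lever still up, slide the loose fence in until the two rollers on the plate are snug against each other and both fences, then flip the lever all the way down to lock the fence there. Then take the third wide roller from its sloping rest and set it down, without dropping it, in the groove on top of the two, its ends in line with theirs to within about 10 mm; leave the slimmer roller and everything else on the bench where they are.

Things in the scene. Friction and masses are not known exactly. Their poses are not given: they have to be found in the camera images.
- cradle: bundling cradle fixed to the bench: plywood plate 12 mm thick. Origin on the bench under the middle of the roller bed, z up; the plate spans x -80..80, y -75..195 mm. Fixed aluminium fence at the -y side: 140 mm long (x), 12 mm thick, top 48 mm above the bench, inner face at y = -48 mm. A like fence slides along y at the +y side. Rollers lie along x between the fences.
- carriage (a joint): position (m) of the sliding fence along the cradle's y: 0 when two 48 mm rollers just fit between the fences (its outer face then at y = 60 mm), growing as it opens towards +y, up to 0.06; stop at -0.006. Slides with about 1 N of friction while the lever is up; with the lever fully down the cam grips the rail and holds it.
- fence_push (a point): top edge of the sliding fence's OUTER face (away from the rollers), 30 mm towards -x from the fence's middle, 48 mm above the bench. The face is plain, upright, looks to the cradle's +y; push it here with closed fingertips. Below, a flat foot (top 27 mm above the bench) runs 52 mm outwards and moves with the fence. Fence 140 mm long, 12 mm thick.
- handle (a joint): angle (rad) of the cam lever on the sliding fence: 0 upright (free), growing as it tips towards the cradle's -x, 1.45 at its stop: nearly level, lying along the fence (locked). The cam grips the rail over the last 0.25 rad. Pressed at its end it takes 1 to 2 N at first and about 8 N over the last part; it stays where it is left.
- lever_pivot (a point): centre of the lever's pivot, whose axis runs along the cradle's y; 42 mm above the bench, at the cradle's x = 45 mm, 33 mm outward (+y) of the sliding fence's outer face, between two dark steel cheeks that reach 48 mm above the bench.
- lever_end (a point): free end of the lever, on its centre line, 88 mm from the pivot. The last 32 mm are a round black grip 16 mm in diameter; below that a flat steel bar 8 mm thick (in the swing plane) and 12 mm wide (along the cradle's y).
- roller_left: steel conveyor roller, a smooth cylinder 48 mm in diameter and 120 mm long, about 0.35 kg, black bearing caps on its ends; origin at its centre, x along its axis (y and z turn as it rolls). Lies in the cradle on the sliding-fence side.
- roller_right: steel conveyor roller, a smooth cylinder 48 mm in diameter and 120 mm long, about 0.35 kg, black bearing caps on its ends; origin at its centre, x along its axis (y and z turn as it rolls). Lies in the cradle on the fixed-fence side. In the snug pack the lower two centres are 36 mm above the bench, the third 41.6 mm above them.
- roller_third: steel conveyor roller, a smooth cylinder 48 mm in diameter and 120 mm long, about 0.35 kg, black bearing caps on its ends; origin at its centre, x along its axis (y and z turn as it rolls). The third wide roller, on its sloping rest: axis 35 degrees from level, x up the slope, centre 90 mm above the bench; held only by two rods under it and a low lip at its lower end.
- rest_wide: fixed wooden rest, 150 x 70 mm foot, of the third wide roller: origin on the bench below the roller's centre; x points the way its slope rises. Slope 35 degrees. Its rods and board lie more than 20 mm below the roller's axis, so both flanks of the roller are free. It may stand on either side of the other rest.
- rest_slim: a like rest (35 degree slope, x the way it rises, origin on the bench below its roller's centre) that carries the slim roller; leave it.
- roller_slim: slim roller, 34 mm in diameter, 120 mm long, on its own sloping rest, centre 90 mm above the bench, x along its axis up the slope; not for this pack, leave it.
- spanner: bystander: steel spanner lying on the bench; leave it.
- collar: bystander: steel collar, 42 mm across and 16 mm high, flat on the bench; leave it.
- grease: bystander: can 60 mm across, 75 mm high; leave it.
- driver: bystander: screwdriver lying on the bench; leave it.
- spray: bystander: bottle 52 mm across, 150 mm high, near the right edge; leave it.
- tub: bystander: white bowl 70 mm across, 50 mm high; leave it.
Things that resemble listed ones, but are neither listed nor needed, are in the scene too. Leave any yellow look-alike of the roller_right alone.

How it is judged:
By the outcome, as a careful person would: the job done as asked, in the order asked, and still so for the second after the job is handed in, with the robot touching nothing.
It also fails if it takes over 61 s, if anything falls off the work surface, if the arm or the gripper's body presses on something with over 40 N, if the wrist force passes 120 N, or if a joint passes its speed limit or range.

## Working session

There is one attempt and no reset: what is moved stays moved. The work goes in short steps, Python scripts to look and compute and a tool call to move; the robot and the scene stay as the last step left them, time stands still between calls to the robot, and variables do not carry over. Pictures are saved under pics/ and viewed, and the job is handed in when it is done.

Besides the shell and the picture viewer there is one more tool, called after "Request:" as a command line: name --argument value ..., lists and objects as JSON in quotes. send_rows: Moves the arm, as the interface text tells. Its arguments: {"type":"object","properties":{"motion":{"type":"array","items":{"type":"object","properties":{"offset":{"type":"array","items":{"type":"number","minimum":-1,"maximum":1}},"spin":{"type":"number","minimum":-1,"maximum":1}}}},"claw":{"type":"number"},"newtons":{"type":"number"}},"required":["motion"]}

```bash
ls; mkdir -p pics
cat > h.py <<'E'
import numpy as np, cv2
from scipy.spatial.transform import Rotation as R
from plant import status, capture, calibration, arm, outline_of
def q2R(q): return R.from_quat([q[1],q[2],q[3],q[0]]).as_matrix()
def save(name,img): cv2.imwrite('pics/'+name+'.png',img[:,:,::-1])
def campose(name,st=None):
    c=calibration(name)
    if 'mount' in c:
        st=st or status.get_state()
        T=np.eye(4);T[:3,:3]=q2R(st['eef_rot']);T[:3,3]=st['eef_pos']
        return c,T@np.array(c['mount'])
    T=np.eye(4);T[:3,:3]=q2R(c['orientation']);T[:3,3]=c['xyz']
    return c,T
def K(c): return np.array([[c['fx'],0,c['cx']],[0,c['fy'],c['cy']],[0,0,1.]])
def rays(c,px):
    px=np.asarray(px,float).reshape(-1,1,2)
    n=cv2.undistortPoints(px,K(c),np.array(c['distortion'],float)).reshape(-1,2)
    return np.c_[n[:,0],-n[:,1],-np.ones(len(n))]
def deproj(c,T,px,d):
    r=rays(c,px)*np.asarray(d).reshape(-1,1)
    return r@T[:3,:3].T+T[:3,3]
def plane(c,T,px,z):
    r=rays(c,px)@T[:3,:3].T
    return T[:3,3]+r*((z-T[2,3])/r[:,2:3])
def proj(c,T,P):
    P=np.atleast_2d(P); p=(P-T[:3,3])@T[:3,:3]
    q=np.c_[p[:,0],-p[:,1],-p[:,2]]
    return cv2.projectPoints(q,np.zeros(3),np.zeros(3),K(c),np.array(c['distortion'],float))[0].reshape(-1,2)
def cloud(c,T,depth,mask=None):
    m=(depth>0) if mask is None else mask&(depth>0)
    v,u=np.nonzero(m)
    return deproj(c,T,np.c_[u,v],depth[v,u]),np.c_[u,v]
E
python3 - <<'E'
from h import *
st=status.get_state(); print({k:np.round(v,3) for k,v in st.items()})
for n in ['side','top','wrist']:
    im,d=capture(n); save(n+'0',im); np.savez(''+n+'0.npz',im=im,d=d)
    c,T=campose(n); print(n,{k:np.round(v,3) for k,v in c.items()})
print(status.get_state()['time'])
E
```

```text
pics
{'time': np.float64(0.0), 'q': array([ 1.245,  0.412, -0.013,  1.597,  0.006,  1.134, -0.082]), 'qvel': array([ 0.   , -0.002,  0.   ,  0.001, -0.   ,  0.001,  0.001]), 'joint_efforts': array([-1.0000e-03, -6.0062e+01,  6.8200e-01, -2.9941e+01,  1.4000e-02,
        1.1000e-02, -0.0000e+00]), 'eef_pos': array([ 0.159, -0.604,  0.23 ]), 'eef_rot': array([-0.001,  0.992,  0.129, -0.   ]), 'force': array([-0.141, -0.811, -0.461]), 'ft_torque': array([-0.032,  0.011,  0.002]), 'width': np.float64(1.0)}
side {'fx': np.float64(513.666), 'fy': np.float64(513.666), 'cx': np.float64(322.65), 'cy': np.float64(232.712), 'distortion': array([-0.064,  0.   ,  0.   ,  0.   ,  0.   ]), 'xyz': array([0.135, 0.896, 0.745]), 'orientation': array([-0.189, -0.098,  0.488,  0.847])}
top {'fx': np.float64(573.56), 'fy': np.float64(573.56), 'cx': np.float64(320.63), 'cy': np.float64(246.9), 'distortion': array([-0.076,  0.   ,  0.   ,  0.   ,  0.   ]), 'xyz': array([ 0.292, -0.09 ,  1.579]), 'orientation': array([ 0.712,  0.068, -0.062, -0.696])}
wrist {'fx': np.float64(384.059), 'fy': np.float64(384.059), 'cx': np.float64(318.978), 'cy': np.float64(236.937), 'distortion': array([-0.044,  0.   ,  0.   ,  0.   ,  0.   ]), 'mount': array([[ 0.   ,  0.955,  0.296,  0.075],
       [ 1.   , -0.   ,  0.001, -0.   ],
       [ 0.001,  0.296, -0.955, -0.143],
       [ 0.   ,  0.   ,  0.   ,  1.   ]])}
0.15
```

View pics/side0.png

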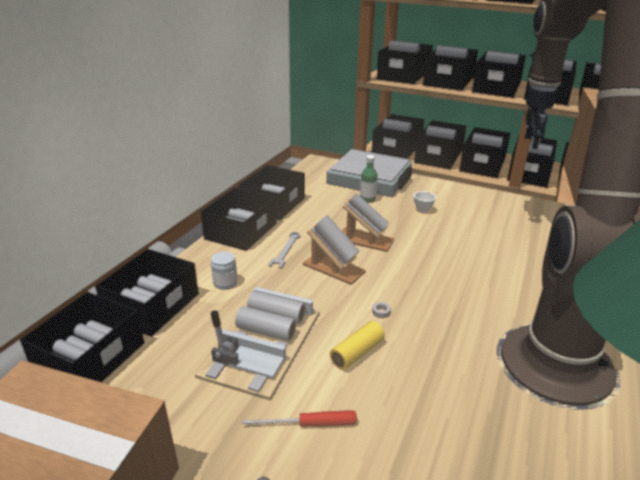

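View pics/top0.png

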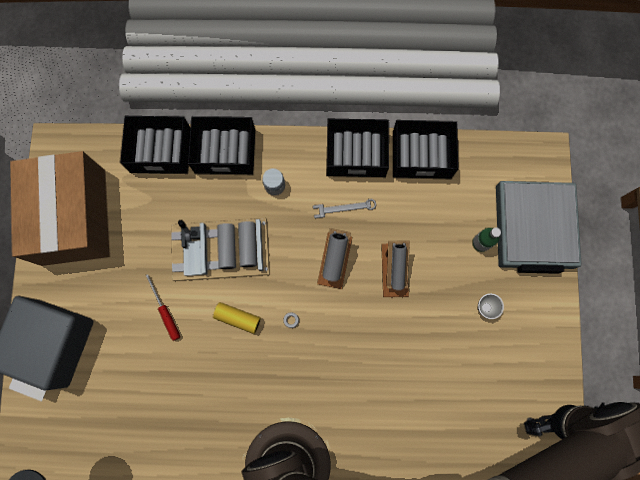

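View pics/wrist0.png

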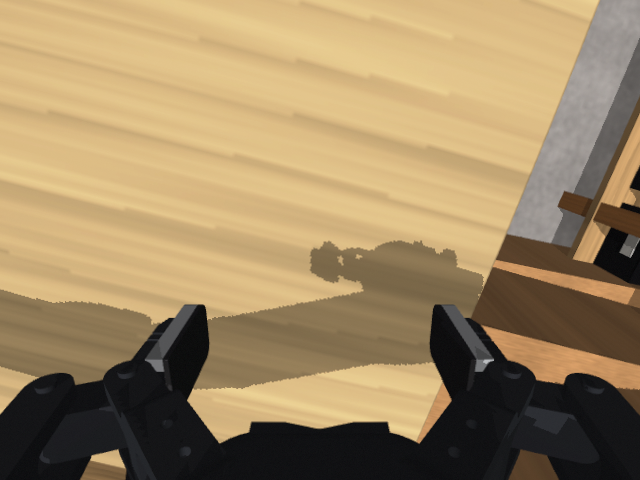

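Run:
```python
from h import *
import pickle
res={}
for n in ['top','side']:
    im,d=capture(n); c,T=campose(n)
    vis=im.copy()
    for name in ['cradle','carriage','handle','lever_end','lever_pivot','fence_push','roller_third','roller_left','roller_slim','rest_wide']:
        o=outline_of(n,name)
        res[n,name]=o
        for k in o[:4]:
            m=k['pixels']; P,_=cloud(c,T,d,m)
            print(n,name,round(k['p'],2),np.round(k['point']),m.sum(), np.round(np.median(P,0),3) if len(P) else None)
    res[n,'im']=im;res[n,'d']=d
pickle.dump(res,open('res0.pkl','wb'))
print(status.get_state()['time'])
```

```text
top cradle 0.56 [206. 251.] 3927 [0.562 0.246 0.017]
top cradle 0.27 [343. 207.] 433 [ 0.701 -0.13   0.007]
top carriage 0.78 [194. 248.] 1171 [0.568 0.276 0.033]
top lever_end 0.63 [186. 233.] 144 [0.612 0.291 0.065]
top fence_push 0.71 [196. 249.] 1182 [0.571 0.276 0.033]
top roller_third 0.62 [333. 256.] 803 [ 0.544 -0.109  0.112]
top roller_left 0.83 [225. 247.] 801 [0.574 0.184 0.056]
top roller_slim 0.64 [398. 265.] 580 [ 0.52  -0.277  0.105]
top rest_wide 0.97 [342. 267.] 481 [ 0.527 -0.117  0.011]
top rest_wide 0.67 [489. 305.] 558 [ 0.43  -0.539  0.024]
top rest_wide 0.45 [347. 204.] 428 [ 0.702 -0.138  0.007]
side cradle 0.64 [255. 356.] 5643 [0.553 0.286 0.02 ]
side carriage 0.96 [245. 354.] 2536 [0.571 0.277 0.034]
side carriage 0.16 [382. 312.] 243 [0.381 0.009 0.014]
side handle 0.66 [219. 334.] 311 [0.612 0.296 0.076]
side lever_end 0.69 [221. 335.] 381 [0.613 0.296 0.077]
side lever_pivot 0.56 [222. 337.] 349 [0.612 0.296 0.077]
side fence_push 0.93 [246. 352.] 2511 [0.571 0.278 0.034]
side roller_third 0.6 [334. 240.] 973 [ 0.542 -0.097  0.101]
side roller_third 0.22 [249. 354.] 2585 [0.571 0.276 0.033]
side roller_left 0.83 [263. 326.] 1316 [0.57  0.2   0.052]
side roller_slim 0.93 [368. 210.] 599 [ 0.52  -0.269  0.095]
side rest_wide 0.95 [326. 264.] 1428 [ 0.56  -0.098  0.012]
1.25
```

```bash
cat >> h.py <<'E'
from scipy.optimize import least_squares
def fitcyl(P,r=0.024,tilt=None,it=3):
    # axis point p0, direction; returns centre (mid extents), dir, rms
    c0=P.mean(0); u,s,vt=np.linalg.svd(P-c0,full_matrices=False); a=vt[0]
    if tilt is None: pass
    az=np.arctan2(a[1],a[0]); el=np.arcsin(a[2])
    Q=P
    x=np.r_[c0-[0,0,r*0.8],az,el]
    def ax(x): return np.array([np.cos(x[4])*np.cos(x[3]),np.cos(x[4])*np.sin(x[3]),np.sin(x[4])])
    for k in range(it):
        cc=Q.mean(0)
        def f(x):
            a=ax(x); v=Q-x[:3]; v=v-np.outer(v@a,a)
            return np.r_[np.linalg.norm(v,axis=1)-r,((x[:3]-cc)@a)]
        s=least_squares(f,x,loss='soft_l1',f_scale=0.002); x=s.x
        a=ax(x); v=P-x[:3]; e=abs(np.linalg.norm(v-np.outer(v@a,a),axis=1)-r)
        t=v@a
        Q=P[(e<0.004)]
    a=ax(x); t=np.sort((Q-x[:3])@a); lo,hi=t[int(.01*len(t))],t[int(.99*len(t))-1]
    return x[:3]+a*(lo+hi)/2,a,hi-lo,np.sqrt(np.mean(f(x)**2)),len(Q)
E
cat > m0.py <<'E'
from h import *
import pickle
res=pickle.load(open('res0.pkl','rb'))
def pts(n,name,er=1):
    c,T=campose(n); m=res[n,name][0]['pixels'].astype(np.uint8); m=cv2.erode(m,np.ones((3,3),np.uint8),iterations=er)
    return cloud(c,T,res[n,'d'],m>0)[0]
for name in ['roller_third','roller_left','roller_slim']:
    r=0.017 if 'slim' in name else .024
    for n in ['top','side']:
        P=pts(n,name,1); 
        ce,a,L,e,k=fitcyl(P,r); print(name,n,np.round(ce,4),np.round(a,3),round(L,4),'az',round(np.degrees(np.arctan2(a[1],a[0])),1),'el',round(np.degrees(np.arcsin(a[2])),1),round(e,4),k,len(P))
    P=np.r_[pts('top',name),pts('side',name)]
    ce,a,L,e,k=fitcyl(P,r); print(name,'both',np.round(ce,4),np.round(a,3),round(L,4),'az',round(np.degrees(np.arctan2(a[1],a[0])),1),'el',round(np.degrees(np.arcsin(a[2])),1),round(e,4),k,len(P))
im=res['side','im'][190:410,180:400]; save('crop_side',cv2.resize(im,None,fx=2.7,fy=2.7,interpolation=2))
im=res['top','im'][210:310,160:420]; save('crop_top',cv2.resize(im,None,fx=3,fy=3,interpolation=2))
E
python3 m0.py
```

```text
roller_third top [ 0.5484 -0.1103  0.0922] [-0.806  0.147 -0.573] 0.1135 az 169.7 el -35.0 0.0019 538 661
roller_third side [ 0.5456 -0.1131  0.0906] [-0.805  0.152 -0.574] 0.1121 az 169.3 el -35.0 0.0018 731 787
roller_third both [ 0.5468 -0.1125  0.0912] [-0.807  0.144 -0.572] 0.1139 az 169.9 el -34.9 0.0019 1242 1448
roller_left top [0.5757 0.1881 0.0363] [-0.995 -0.102  0.003] 0.1158 az -174.1 el 0.2 0.002 545 667
roller_left side [0.5754 0.1843 0.0363] [-0.996 -0.089  0.001] 0.1137 az -174.9 el 0.1 0.0015 1045 1127
roller_left both [0.5757 0.1848 0.036 ] [-0.996 -0.089  0.003] 0.1147 az -174.9 el 0.2 0.0018 1548 1794
roller_slim top [ 0.5252 -0.2784  0.0924] [-0.815 -0.029 -0.579] 0.114 az -178.0 el -35.4 0.0019 390 460
roller_slim side [ 0.5232 -0.282   0.0914] [-0.81  -0.022 -0.586] 0.1118 az -178.4 el -35.9 0.0019 389 449
roller_slim both [ 0.5249 -0.2807  0.0923] [-0.818 -0.025 -0.575] 0.1135 az -178.2 el -35.1 0.002 755 909
```

```bash
ls pics
```

```text
crop_side.png
crop_top.png
side0.png
top0.png
wrist0.png
```

View pics/crop_side.png

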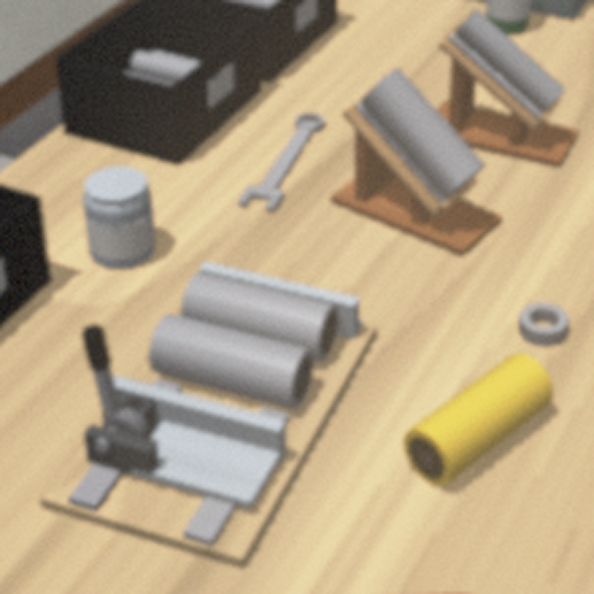

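View pics/crop_top.png

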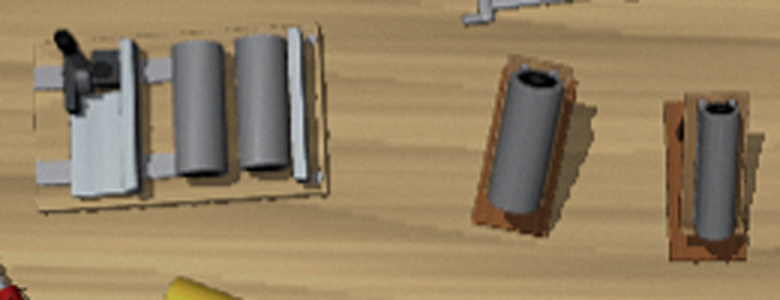

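Request:
send_rows --motion '[{"offset":[0.95,-1.0,-0.2],"spin":-0.44},{"offset":[0.95,-1.0,-0.2],"spin":-0.44},{"offset":[0.95,-1.0,-0.2],"spin":-0.44},{"offset":[0.95,-1.0,-0.2],"spin":-0.44},{"offset":[0.95,-1.0,-0.2],"spin":-0.44},{"offset":[0.95,-1.0,-0.2],"spin":-0.44}]' --claw 1

```text
time: 2.0
eef_pos: [0.2938, -0.3604, 0.2722]
eef_rot: [0.001, 0.767, 0.642, 0.0]
force: [-0.2, -0.9, -0.1]
width: -0.001
```

```bash
cat >> h.py <<'E'
def yaw():
    M=q2R(status.get_state()['eef_rot']); return np.degrees(np.arctan2(M[1,0],M[0,0]))
def togo(target,yawdeg=None):
    st=status.get_state(); M=q2R(st['eef_rot']); d=M.T@(np.array(target)-st['eef_pos'])
    y=np.degrees(np.arctan2(M[1,0],M[0,0]))
    s=None if yawdeg is None else -(((yawdeg-y)+180)%360-180)/180
    print('t',round(st['time'],3),'pos',np.round(st['eef_pos'],4),'yaw',round(y,2),'tilt',np.round(M[:,2],4),'F',np.round(st['force'],2),'w',round(float(st['width']),3))
    print('offset',np.round(d/0.2,4),'spin',s)
E
python3 -c "
from h import *
print(np.round(status.get_state()['q'],3)); togo([.5,.2,.3],95)"
```

```text
[ 1.073  0.117 -0.316  1.895  0.04   1.134  0.565]
t 2.0 pos [ 0.2938 -0.3604  0.2722] yaw 79.84 tilt [ 0.0012 -0.0012 -1.    ] F [-0.22 -0.93 -0.1 ] w -0.001
offset [ 2.9399  0.5208 -0.141 ] spin -0.08422143210765871
```

Request:
send_rows --motion '[{"offset":[1,0.21,-0.05],"spin":-0.08},{"offset":[1,0.21,-0.05],"spin":-0.08},{"offset":[1,0.21,-0.05],"spin":-0.08},{"offset":[1,0.21,-0.05],"spin":-0.08}]'

```text
time: 2.5
eef_pos: [0.3721, -0.1703, 0.282]
eef_rot: [0.001, 0.682, 0.731, 0.0]
force: [0.6, -0.5, -0.3]
width: 0.002
```

```bash
python3 -c "
from h import *
print(np.round(status.get_state()['q'],3)); togo([.55,.27,.3],95)"
```

```text
[ 0.852  0.017 -0.538  1.977  0.01   1.148  0.378]
t 2.5 pos [ 0.3721 -0.1703  0.282 ] yaw 93.94 tilt [ 1.5e-03 -6.0e-04 -1.0e+00] F [ 0.59 -0.52 -0.3 ] w 0.002
offset [ 2.1351  1.039  -0.09  ] spin -0.005894004336858908
```

Request:
send_rows --motion '[{"offset":[1,0.5,-0.05]},{"offset":[1,0.5,-0.05]},{"offset":[1,0.5,-0.05]},{"offset":[1,0.5,-0.05]}]'

```text
invalid input at $.motion[0]: expected keys offset, spin
```

Request:
send_rows --motion '[{"offset":[1,0.5,-0.05]},{"offset":[1,0.5,-0.05]},{"offset":[1,0.5,-0.05]},{"offset":[1,0.5,-0.05]}]'

```text
invalid input at $.motion[0]: expected keys offset, spin
```

Run:
```python
from h import *
import pickle
st=status.get_state(); print(np.round(st['q'],3)); togo([.55,.27,.3],95)
im,d=capture('wrist'); save('w1',im); c,T=campose('wrist',st)
r={'im':im,'d':d,'T':T,'c':c}
for name in ['cradle','carriage','handle','lever_end','lever_pivot','roller_left']:
    o=outline_of('wrist',name); r[name]=o
    for k in o[:4]:
        P,_=cloud(c,T,d,k['pixels']); print(name,round(k['p'],2),np.round(k['point']),k['pixels'].sum(),np.round(np.median(P,0),3) if len(P) else None)
pickle.dump(r,open('w1.pkl','wb'))
```

```text
[ 0.852  0.017 -0.538  1.977  0.01   1.148  0.378]
t 2.5 pos [ 0.3721 -0.1703  0.282 ] yaw 93.94 tilt [ 1.5e-03 -6.0e-04 -1.0e+00] F [ 0.59 -0.52 -0.3 ] w 0.002
offset [ 2.1351  1.039  -0.09  ] spin -0.005894004336858908
carriage 0.39 [444. 147.] 3598 [ 0.502 -0.115  0.008]
handle 0.38 [456. 289.] 7023 [ 0.531 -0.26   0.016]
```

View pics/w1.png

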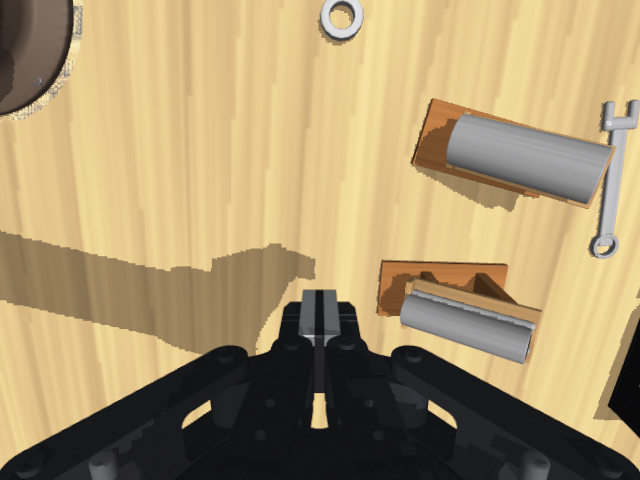

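Request:
send_rows --motion '[{"offset":[1,0.5,-0.05],"spin":0},{"offset":[1,0.5,-0.05],"spin":0},{"offset":[1,0.5,-0.05],"spin":0},{"offset":[1,0.5,-0.05],"spin":0}]'

```text
time: 3.35
eef_pos: [0.4587, 0.034, 0.2915]
eef_rot: [-0.0, 0.684, 0.729, 0.0]
force: [-0.2, -1.4, -0.8]
width: -0.003
```

Request:
send_rows --motion '[{"offset":[1,0.5,-0.05],"spin":0},{"offset":[1,0.5,-0.05],"spin":0},{"offset":[1,0.5,-0.05],"spin":0},{"offset":[1,0.5,-0.05],"spin":0},{"offset":[1,0.5,-0.05],"spin":0}]'

```text
time: 3.98
eef_pos: [0.5452, 0.24, 0.3002]
eef_rot: [-0.001, 0.683, 0.73, -0.0]
force: [0.3, -0.6, -0.9]
width: -0.001
```

```bash
cp w1.pkl w1a.pkl
python3 - <<'E'
from h import *
import pickle
st=status.get_state(); print(np.round(st['q'],3)); togo([.55,.27,.3],95)
im,d=capture('wrist'); save('w2',im); c,T=campose('wrist',st)
r={'im':im,'d':d,'T':T,'c':c}
for name in ['carriage','handle','lever_end','lever_pivot','roller_left']:
    o=outline_of('wrist',name); r[name]=o
    for k in o[:4]:
        P,_=cloud(c,T,d,k['pixels']); print(name,round(k['p'],2),np.round(k['point']),k['pixels'].sum(),np.round(np.median(P,0),3) if len(P) else None)
pickle.dump(r,open('w2.pkl','wb'))
r=pickle.load(open('w1a.pkl','rb'))
v,u=np.mgrid[0:480,0:640]
m=(u>440)&(u<620)&(v>105)&(v<210)
P,_=cloud(r['c'],r['T'],r['d'],m); P=P[(P[:,2]>.075)]
ce,a,L,e,k=fitcyl(P,.024); print('third wrist',np.round(ce,4),np.round(a,3),round(L,4),np.degrees(np.arctan2(a[1],a[0])),e,k,len(P))
E
```

```text
[ 0.091  0.428 -0.819  1.535  0.316  1.318 -0.697]
t 3.975 pos [0.5452 0.24   0.3002] yaw 93.77 tilt [-0.0019  0.0016 -1.    ] F [ 0.29 -0.65 -0.92] w -0.001
offset [0.1481 0.0336 0.0014] spin -0.006821396594214788
handle 0.94 [399. 148.] 980 [0.612 0.293 0.09 ]
lever_end 0.76 [397. 150.] 937 [0.612 0.292 0.09 ]
lever_end 0.56 [342. 164.] 21713 [0.569 0.269 0.018]
lever_pivot 0.83 [399. 151.] 939 [0.612 0.293 0.092]
roller_left 0.97 [346. 242.] 4827 [0.576 0.192 0.056]
third wrist [ 0.5461 -0.1126  0.0905] [ 0.807 -0.147  0.572] 0.1149 -10.32520097306526 0.0007230520267157786 8446 8947
```

View pics/w2.png

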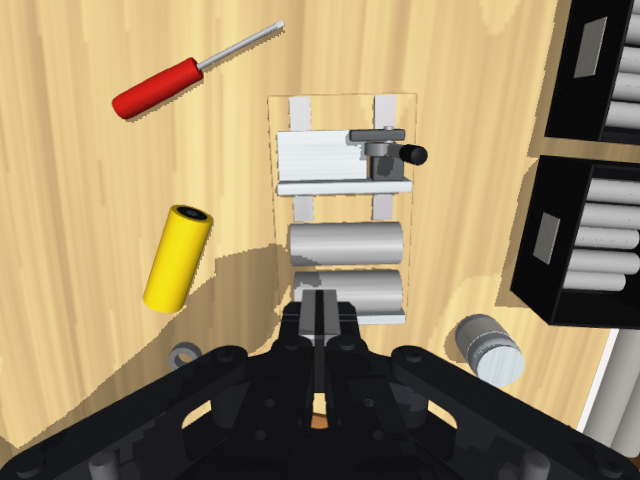

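```bash
cat > cr.py <<'E'
from h import *
import pickle,sys
def analyse(r,phi0=None):
    c,T,d=r['c'],r['T'],r['d']
    v,u=np.mgrid[0:480,0:640]
    free=~((v>285)&(abs(u-320)<50))&(v<345)
    P,px=cloud(c,T,d,free)
    # sliding fence top: z .044-.052, long ridge
    s=(P[:,2]>.045)&(P[:,2]<.0515)&(P[:,0]>.47)&(P[:,0]<.68)&(P[:,1]>.05)&(P[:,1]<.4)
    return P,px,s
if __name__=='__main__':
    r=pickle.load(open(sys.argv[1],'rb')); P,px,s=analyse(r)
    # rollers
    m=r['roller_left'][0]['pixels']
    C,_=cloud(r['c'],r['T'],r['d'],m)
    ce,a,L,e,k=fitcyl(C); print('rl',np.round(ce,4),np.round(a,3),round(L,4),np.degrees(np.arctan2(a[1],a[0])),round(e,4),k)
    # plate plane
    pl=(abs(P[:,2]-.012)<.003)&(P[:,1]>.05)&(P[:,1]<.4)&(P[:,0]>.45)&(P[:,0]<.7)
    rect=cv2.minAreaRect(P[pl][:,:2].astype(np.float32)); print('plate z',np.median(P[pl][:,2]),rect)
    # histogram along approx y
    phi=np.radians(float(sys.argv[2])) if len(sys.argv)>2 else np.arctan2(a[1],a[0])
    ex=np.array([np.cos(phi),np.sin(phi)]);
    if ex[0]<0: ex=-ex
    ey=np.array([-ex[1],ex[0]])
    Q=np.c_[P[:,:2]@ex,P[:,:2]@ey,P[:,2]]
    S=P[s]
    h,b=np.histogram(S[:,:2]@ey,bins=np.arange(0,.36,.003)); print([(round(b[i],3),h[i]) for i in range(len(h)) if h[i]>40])
E
python3 cr.py w2.pkl
```

```text
rl [0.576  0.1854 0.0356] [-0.996 -0.088  0.001] 0.1172 -174.96062845784047 0.0007 4769
plate z 0.011964362114077476 ((0.5571458339691162, 0.24051503837108612), (0.18668852746486664, 0.33040857315063477), 4.988501071929932)
[(np.float64(0.039), np.int64(75)), (np.float64(0.042), np.int64(84)), (np.float64(0.045), np.int64(83)), (np.float64(0.048), np.int64(94)), (np.float64(0.093), np.int64(280)), (np.float64(0.096), np.int64(306)), (np.float64(0.114), np.int64(103)), (np.float64(0.15), np.int64(133)), (np.float64(0.153), np.int64(404)), (np.float64(0.192), np.int64(303)), (np.float64(0.195), np.int64(382)), (np.float64(0.198), np.int64(388)), (np.float64(0.201), np.int64(400)), (np.float64(0.204), np.int64(126)), (np.float64(0.207), np.int64(92)), (np.float64(0.21), np.int64(95)), (np.float64(0.213), np.int64(96)), (np.float64(0.216), np.int64(95)), (np.float64(0.219), np.int64(94)), (np.float64(0.222), np.int64(93)), (np.float64(0.225), np.int64(82)), (np.float64(0.243), np.int64(70)), (np.float64(0.246), np.int64(167)), (np.float64(0.249), np.int64(168)), (np.float64(0.252), np.int64(173)), (np.float64(0.255), np.int64(76))]
```

```bash
cat > cr2.py <<'E'
from cr import *
r=pickle.load(open(sys.argv[1],'rb')); ylo,yhi=float(sys.argv[2]),float(sys.argv[3])
P,px,s=analyse(r)
phi=np.radians(5.04); ex=np.array([np.cos(phi),np.sin(phi)]); ey=np.array([-ex[1],ex[0]])
for it in range(4):
    Q=np.c_[P[:,:2]@ex,P[:,:2]@ey,P[:,2]]
    F=Q[(abs(Q[:,2]-.048)<.0025)&(Q[:,1]>ylo)&(Q[:,1]<yhi)&(abs(Q[:,0]-.575)<.09)]
    # bin edges along x
    xs=np.arange(.515,.63,.005); lo=[];hi=[]
    for x in xs:
        f=F[abs(F[:,0]-x)<.0025][:,1]; lo.append(np.percentile(f,3));hi.append(np.percentile(f,97))
    k=(np.polyfit(xs,lo,1)[0]+np.polyfit(xs,hi,1)[0])/2
    phi+=np.arctan(k); ex=np.array([np.cos(phi),np.sin(phi)]); ey=np.array([-ex[1],ex[0]])
Q=np.c_[P[:,:2]@ex,P[:,:2]@ey,P[:,2]]
F=Q[(abs(Q[:,2]-.048)<.0025)&(Q[:,1]>ylo)&(Q[:,1]<yhi)&(abs(Q[:,0]-.575)<.09)]
print('phi',np.degrees(phi),'slide fence y',np.percentile(F[:,1],[2,50,98]),'x',np.percentile(F[:,0],[0.5,99.5]),'z',np.median(F[:,2]))
pl=(abs(Q[:,2]-.012)<.002)
xm=(abs(Q[:,0]-.575)<.1)&(Q[:,1]>-.05)&(Q[:,1]<.3)
Z=Q[pl&xm]; print('plate x',np.percentile(Z[:,0],[.3,99.7]),'y',np.percentile(Z[:,1],[.3,99.7]))
# grid map of median z across y at x ~ .545
for x0 in (.54,.59):
    for y in np.arange(-.03,.28,.004):
        q=Q[(abs(Q[:,0]-x0)<.006)&(abs(Q[:,1]-y)<.002)]
        print((round(y,3),round(float(np.median(q[:,2]))*1000) if len(q) else None),end=' ')
    print()
for nm,m in (('L',(Q[:,2]>.045)&(Q[:,1]>.108)&(Q[:,1]<.162)),('R',(Q[:,2]>.05)&(Q[:,1]>.045)&(Q[:,1]<.105))):
    m&=abs(Q[:,0]-.575)<.08
    ce,a,L,e,k=fitcyl(Q[m]); print(nm,np.round(ce,4),np.round(a,3),round(L,4),round(e,4),k)
E
python3 cr2.py w2.pkl .186 .207
```

```text
Traceback (most recent call last):
  File "cr2.py", line 11, in <module>
    f=F[abs(F[:,0]-x)<.0025][:,1]; lo.append(np.percentile(f,3));hi.append(np.percentile(f,97))
                                             ~~~~~~~~~~~~~^^^^^
IndexError: index -1 is out of bounds for axis 0 with size 0
```

```bash
sed -i 's/xs=np.arange(.515,.63,.005)/xs=np.arange(.54,.62,.005)/; s/-.575)<.09/-.585)<.1/g; s/-.575)<.1)/-.585)<.11)/; s/-.575)<.08/-.59)<.085/' cr2.py; python3 cr2.py w2.pkl .186 .207
```

```text
phi 4.861856529280916 slide fence y [0.19451305 0.20045802 0.20612555] x [0.52006786 0.65763578] z 0.047968025841336026
plate x [0.50954204 0.6683168 ] y [0.04271067 0.29438884]
(np.float64(-0.03), None) (np.float64(-0.026), None) (np.float64(-0.022), None) (np.float64(-0.018), None) (np.float64(-0.014), None) (np.float64(-0.01), None) (np.float64(-0.006), None) (np.float64(-0.002), None) (np.float64(0.002), None) (np.float64(0.006), None) (np.float64(0.01), None) (np.float64(0.014), None) (np.float64(0.018), None) (np.float64(0.022), None) (np.float64(0.026), None) (np.float64(0.03), None) (np.float64(0.034), None) (np.float64(0.038), None) (np.float64(0.042), None) (np.float64(0.046), None) (np.float64(0.05), None) (np.float64(0.054), None) (np.float64(0.058), None) (np.float64(0.062), None) (np.float64(0.066), None) (np.float64(0.07), None) (np.float64(0.074), None) (np.float64(0.078), None) (np.float64(0.082), None) (np.float64(0.086), None) (np.float64(0.09), None) (np.float64(0.094), 51) (np.float64(0.098), 46) (np.float64(0.102), 38) (np.float64(0.106), None) (np.float64(0.11)
[... 2364 characters left out ...]
12) (np.float64(0.186), 12) (np.float64(0.19), 14) (np.float64(0.194), 48) (np.float64(0.198), 48) (np.float64(0.202), 48) (np.float64(0.206), 38) (np.float64(0.21), 27) (np.float64(0.214), 27) (np.float64(0.218), 27) (np.float64(0.222), 27) (np.float64(0.226), 27) (np.float64(0.23), 27) (np.float64(0.234), 27) (np.float64(0.238), 27) (np.float64(0.242), 27) (np.float64(0.246), 27) (np.float64(0.25), 28) (np.float64(0.254), 27) (np.float64(0.258), 26) (np.float64(0.262), 12) (np.float64(0.266), 12) (np.float64(0.27), 12) (np.float64(0.274), 12) (np.float64(0.278), 12) 
L [0.5896 0.136  0.0356] [-1.    -0.003  0.001] 0.1173 0.0007 4250
R [0.5929 0.078  0.0355] [ 1. -0.  0.] 0.1156 0.0008 1390
```

```bash
cat >> h.py <<'E'
PHI=np.radians(4.87); EX=np.array([np.cos(PHI),np.sin(PHI)]); EY=np.array([-EX[1],EX[0]])
O=np.array([.589,.0994])
def cw(x,y,z): # cradle m -> world
    q=O+np.array([x,y]); p=EX*q[0]+EY*q[1]; return np.r_[p,z]
def incradle(p=None):
    p=status.get_state()['eef_pos'] if p is None else p
    return np.r_[p[:2]@EX-O[0],p[:2]@EY-O[1],p[2]]
E
python3 -c "
from h import *
print(incradle())
togo(cw(-.03,.133,.10),94.87); togo(cw(-.03,.133,.036),94.87)"
```

```text
[-0.02566872  0.08958875  0.30144106]
t 4.275 pos [0.5453 0.2361 0.3014] yaw 93.49 tilt [ 5.e-04 -1.e-03 -1.e+00] F [-0.75 -0.44  0.35] w -0.001
offset [ 0.2175 -0.0273  1.007 ] spin -0.0076662236507271725
t 4.275 pos [0.5453 0.2361 0.3014] yaw 93.49 tilt [ 5.e-04 -1.e-03 -1.e+00] F [-0.75 -0.44  0.35] w -0.001
offset [ 0.2178 -0.0274  1.327 ] spin -0.0076662236507271725
```

Request:
send_rows --motion '[{"offset":[0.22,-0.027,0.95],"spin":-0.008},{"offset":[0.22,-0.027,0.95],"spin":-0.008},{"offset":[0.22,-0.027,0.95],"spin":-0.008},{"offset":[0.22,-0.027,0.95],"spin":-0.008},{"offset":[0.22,-0.027,0.95],"spin":-0.008},{"offset":[0.22,-0.027,0.95],"spin":-0.008}]'

```text
time: 5.03
eef_pos: [0.5386, 0.2816, 0.1142]
eef_rot: [0.001, 0.676, 0.737, 0.002]
force: [0.2, -0.1, 0.2]
width: -0.001
```

Run:
```python
from h import *
import pickle
st=status.get_state(); print(incradle()); togo(cw(-.03,.133,.036),94.87)
im,d=capture('wrist'); save('w3',im); c,T=campose('wrist',st)
pickle.dump({'im':im,'d':d,'T':T,'c':c},open('w3.pkl','wb'))
P,px=cloud(c,T,d); Q=np.c_[P[:,:2]@EX-O[0],P[:,:2]@EY-O[1],P[:,2]]
for x0 in (-.05,0):
  print([(round(y*1000),round(float(np.median(q[:,2]))*1000)) for y in np.arange(.08,.2,.003) for q in [Q[(abs(Q[:,0]-x0)<.008)&(abs(Q[:,1]-y)<.0015)]] if len(q)])
```

```text
[-0.02843879  0.1354708   0.11419084]
t 5.025 pos [0.5386 0.2816 0.1142] yaw 94.99 tilt [ 0.004   0.0014 -1.    ] F [ 0.17 -0.13  0.2 ] w -0.001
offset [-0.0128 -0.0094  0.3909] spin 0.0006826340694301633
[(95, 48), (98, 48), (101, 48), (104, 48), (107, 36), (110, 27), (113, 27), (116, 27), (119, 27), (122, 27), (125, 27), (128, 171), (131, 170), (134, 170), (137, 170), (140, 170), (143, 164), (146, 176), (149, 167), (152, 195), (155, 207), (158, 24), (161, 18), (164, 18), (167, 18), (170, 18), (173, 18), (176, 18), (179, 18), (182, 18), (185, 18), (188, 18), (191, 18), (194, 10), (197, 0)]
[(95, 48), (98, 48), (101, 48), (104, 48), (107, 37), (110, 27), (113, 27), (116, 27), (119, 27), (122, 27), (125, 27), (128, 174), (131, 172), (134, 171), (137, 171), (140, 172), (143, 180), (146, 181), (149, 171), (152, 27), (155, 27), (158, 26), (161, 12), (164, 12), (167, 12), (170, 12), (173, 12), (176, 12), (179, 12), (182, 12), (185, 12), (188, 12), (191, 12), (194, 11), (197, 0)]
```

View pics/w3.png

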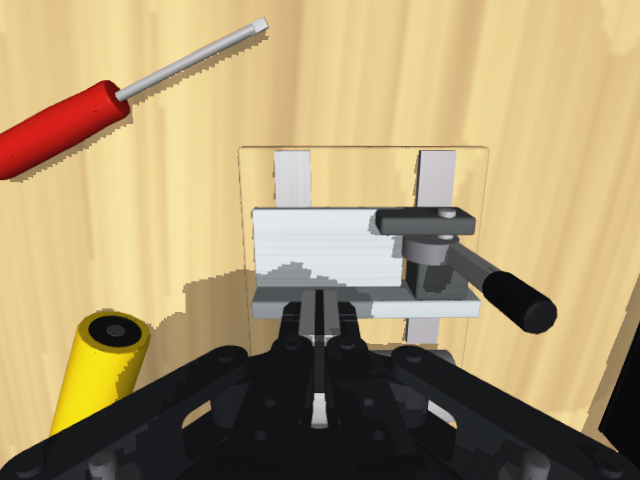

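Request:
send_rows --motion '[{"offset":[-0.013,-0.009,0.39],"spin":0},{"offset":[-0.013,-0.009,0.39],"spin":0},{"offset":[-0.013,-0.009,0.39],"spin":0},{"offset":[-0.013,-0.009,0.39],"spin":0}]'

```text
time: 5.58
eef_pos: [0.5364, 0.2798, 0.0354]
eef_rot: [0.0, 0.675, 0.738, 0.001]
force: [0.6, -0.5, -0.3]
width: -0.0
```

Run:
```python
from h import *
st=status.get_state(); print(incradle(),st['ft_torque'].round(3) if hasattr(st['ft_torque'],'round') else st['ft_torque']); togo(cw(-.03,.071,.036),94.87)
```

```text
[-0.03079425  0.13383801  0.03541933] [0.063 0.018 0.004]
t 5.575 pos [0.5364 0.2798 0.0354] yaw 95.07 tilt [ 0.0025  0.0016 -1.    ] F [ 0.64 -0.55 -0.29] w -0.0
offset [-0.3142  0.0029 -0.0033] spin 0.0010855113795132513
```

Request:
send_rows --motion '[{"offset":[-0.05,0.0,-0.003],"spin":0},{"offset":[-0.09,0.0,-0.003],"spin":0},{"offset":[-0.12,0.0,-0.003],"spin":0},{"offset":[-0.15,0.0,-0.003],"spin":0},{"offset":[-0.18,0.0,-0.003],"spin":0},{"offset":[-0.21,0.0,-0.003],"spin":0},{"offset":[-0.24,0.0,-0.003],"spin":0},{"offset":[-0.26,0.0,-0.003],"spin":0},{"offset":[-0.28,0.0,-0.003],"spin":0},{"offset":[-0.28,0.0,-0.003],"spin":0}]'

```text
time: 6.82
eef_pos: [0.5401, 0.2223, 0.0337]
eef_rot: [0.0, 0.675, 0.738, -0.0]
force: [-0.2, -0.4, 0.7]
width: 0.001
```

Run:
```python
from h import *
st=status.get_state(); print(incradle()); togo(cw(-.03,.071,.036),94.87)
F=np.array(st['force']); print('F cradle',F[:2]@EX,F[:2]@EY)
for n in ['side']:
    im,d=capture(n); save('s2',cv2.resize(im[270:400,190:330],None,fx=4,fy=4,interpolation=2))
```

```text
[-0.03197454  0.0762459   0.0337215 ]
t 6.825 pos [0.5401 0.2223 0.0337] yaw 95.04 tilt [-4.e-04 -8.e-04 -1.e+00] F [-0.16 -0.41  0.74] w 0.001
offset [-0.0263  0.0098 -0.0114] spin 0.0009398308553269569
F cradle -0.1970532200787543 -0.39522305845617073
```

View pics/s2.png

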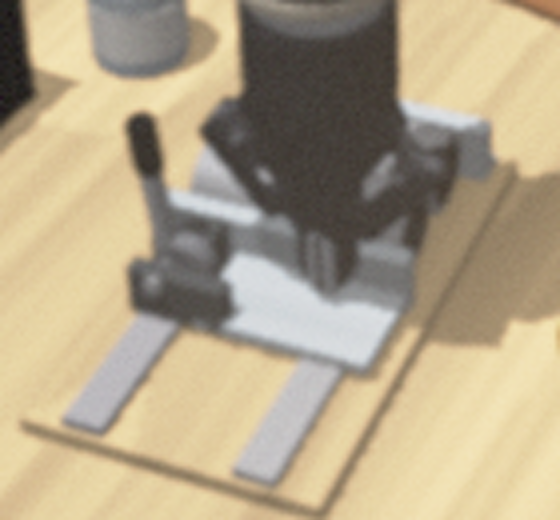

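Request:
send_rows --motion '[{"offset":[-0.01,0.005,-0.005],"spin":0},{"offset":[-0.02,0.005,-0.005],"spin":0},{"offset":[-0.025,0.005,-0.005],"spin":0},{"offset":[-0.025,0.005,-0.005],"spin":0}]'

```text
time: 7.38
eef_pos: [0.5416, 0.2181, 0.0349]
eef_rot: [0.0, 0.675, 0.738, 0.0]
force: [-0.1, 1.3, -0.5]
width: 0.003
```

Run:
```python
from h import *
st=status.get_state(); print(incradle()); 
F=np.array(st['force']); print('F cradle',F[:2]@EX,F[:2]@EY,F[2], st['ft_torque'])
```

```text
[-0.03080133  0.07194547  0.03491455]
F cradle -0.017454574235891876 1.2731547997318406 -0.4669277502850291 [0.14368887 0.07684044 0.03692105]
```

Request:
send_rows --motion '[{"offset":[-0.008,0.0,0.0],"spin":0},{"offset":[-0.015,0.0,0.0],"spin":0},{"offset":[-0.015,0.0,0.0],"spin":0}]'

```text
time: 7.75
eef_pos: [0.5418, 0.2165, 0.035]
eef_rot: [-0.001, 0.675, 0.738, 0.001]
force: [-0.1, 5.0, -1.9]
width: -0.005
```

Run:
```python
from h import *
st=status.get_state(); print(incradle()); 
F=np.array(st['force']); print('F cradle',F[:2]@EX,F[:2]@EY,F[2], st['ft_torque'])
```

```text
[-0.03080572  0.07032191  0.03496475]
F cradle 0.2847764024923389 4.972024500776006 -1.9024451605846882 [1.07978047 0.02190761 0.00513666]
```

Request:
send_rows --motion '[{"offset":[-0.008,0.0,0.0],"spin":0},{"offset":[-0.015,0.0,0.0],"spin":0},{"offset":[-0.015,0.0,0.0],"spin":0}]'

```text
time: 8.12
eef_pos: [0.5418, 0.2164, 0.0351]
eef_rot: [-0.002, 0.674, 0.739, 0.003]
force: [0.1, 12.2, -6.5]
width: 0.004
```

Run:
```python
from h import *
st=status.get_state(); print(incradle()); 
F=np.array(st['force']); print('F cradle',F[:2]@EX,F[:2]@EY,F[2], st['ft_torque'])
im,d=capture('top'); save('t2',cv2.resize(im[215:285,165:275],None,fx=6,fy=6,interpolation=2))
```

```text
[-0.03081892  0.07017531  0.03506385]
F cradle 1.1329971554313032 12.1612961268624 -6.511322857998933 [ 2.65980207 -0.0097142  -0.02005422]
```

View pics/t2.png

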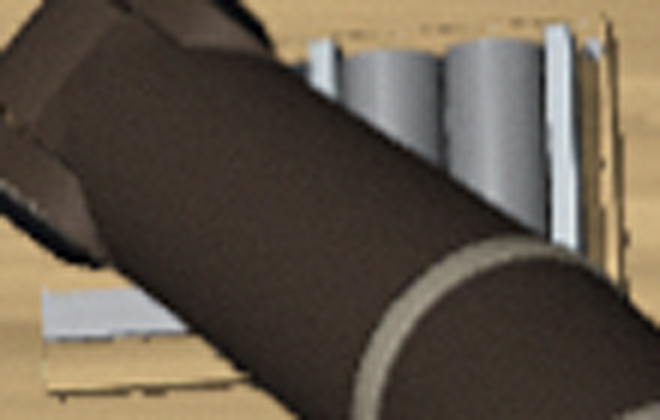

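Request:
send_rows --motion '[{"offset":[0.03,0.0,0.0],"spin":0},{"offset":[0.075,0.0,0.0],"spin":0},{"offset":[0.075,0.0,-0.1],"spin":0},{"offset":[0.1,0.0,-0.4],"spin":0},{"offset":[0.2,0.1,-0.7],"spin":0},{"offset":[0.25,0.2,-1.0],"spin":0},{"offset":[0.25,0.25,-1.0],"spin":0},{"offset":[0.25,0.25,-1.0],"spin":0}]'

```text
time: 9.18
eef_pos: [0.5881, 0.2657, 0.2357]
eef_rot: [0.0, 0.676, 0.737, 0.0]
force: [-0.6, -0.7, -0.4]
width: -0.003
```

Run:
```python
from h import *
import pickle
st=status.get_state(); print(incradle()); togo(cw(.083,.093,.117),94.87)
im,d=capture('wrist'); save('w4',im); c,T=campose('wrist',st)
r={'im':im,'d':d,'T':T,'c':c}
o=outline_of('wrist','handle'); r['handle']=o
for k in o[:3]:
    P,_=cloud(c,T,d,k['pixels']); Q=np.c_[P[:,:2]@EX-O[0],P[:,:2]@EY-O[1],P[:,2]]
    print(k['p'],k['point'],k['pixels'].sum(),np.median(Q,0))
    if k is o[0]:
        for z in np.arange(.03,.15,.01):
            q=Q[abs(Q[:,2]-z)<.005]; 
            if len(q)>3: print(round(z,3),np.percentile(q[:,:2],[5,95],axis=0).round(4).tolist(),len(q))
pickle.dump(r,open('w4.pkl','wb'))
P,px=cloud(c,T,d); Q=np.c_[P[:,:2]@EX-O[0],P[:,:2]@EY-O[1],P[:,2]]
for x0 in (-.04,0,):
  print([(round(y*1000),round(float(np.median(q[:,2]))*1000)) for y in np.arange(-.07,.2,.003) for q in [Q[(abs(Q[:,0]-x0)<.008)&(abs(Q[:,1]-y)<.0015)]] if len(q)])
```

```text
[0.01951785 0.11545152 0.23565211]
t 9.175 pos [0.5881 0.2657 0.2357] yaw 95.01 tilt [ 1.1e-03 -2.0e-04 -1.0e+00] F [-0.61 -0.68 -0.4 ] w -0.003
offset [-0.1129  0.3165  0.5936] spin 0.0007942473344112639
0.66 [355.3, 243.3] 1336 [0.04706201 0.09720672 0.09112579]
0.04 [[0.0226, 0.0973], [0.0525, 0.0996]] 44
0.05 [[0.0217, 0.0892], [0.0485, 0.0996]] 187
0.06 [[0.0287, 0.0884], [0.0473, 0.0996]] 275
0.07 [[0.0436, 0.0896], [0.0503, 0.0996]] 55
0.08 [[0.0446, 0.0898], [0.0519, 0.0996]] 74
0.09 [[0.046, 0.0945], [0.0533, 0.0996]] 50
0.1 [[0.0442, 0.0919], [0.0534, 0.101]] 49
0.11 [[0.0447, 0.0923], [0.0559, 0.1012]] 105
0.12 [[0.046, 0.0927], [0.0574, 0.1011]] 121
0.13 [[0.0481, 0.0881], [0.0602, 0.1005]] 370
[(-28, 59), (-25, 60), (-22, 60), (-19, 59), (-16, 58), (-13, 57), (-10, 55), (-7, 52), (-4, 48), (-1, 44), (5, 50), (8, 54), (11, 56), (14, 58), (17, 59), (20, 59), (23, 60), (26, 60), (29, 59), (32, 58), (35, 57), (38, 55), (41, 53), (44, 49), (47, 45), (50, 48), (53, 48), (56, 48), (59, 41), (62, 27), (65, 27), (68, 27), (71, 27), (74, 27), (77, 27), (80, 27), (83, 27), (86, 27)
[... 309 characters left out ...]
173, 18), (176, 18), (179, 18), (182, 18), (185, 18), (188, 18), (191, 18), (194, 12), (197, 0)]
[(32, 58), (35, 57), (38, 55), (41, 53), (44, 49), (47, 46), (50, 48), (53, 48), (56, 48), (59, 42), (62, 27), (65, 27), (68, 27), (71, 27), (74, 27), (77, 27), (80, 27), (83, 27), (86, 27), (89, 27), (92, 27), (95, 27), (98, 27), (101, 27), (104, 27), (107, 293), (110, 292), (113, 292), (116, 292), (119, 292), (122, 282), (125, 314), (128, 289), (131, 316), (134, 321), (137, 330), (140, 12), (143, 12), (146, 12), (149, 12), (152, 12), (155, 12), (158, 12), (161, 12), (164, 12), (167, 12), (170, 13), (173, 12), (176, 12), (179, 12), (182, 12), (185, 12), (188, 12), (191, 12), (194, 12), (197, 0)]
```

View pics/w4.png

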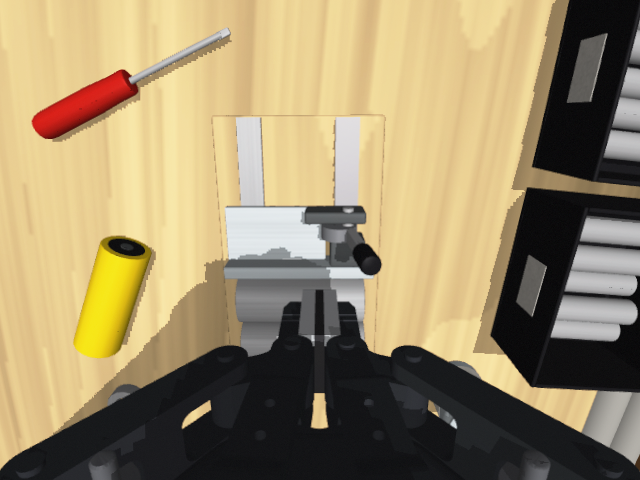

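Run:
```python
from h import *
print(incradle());togo(cw(.088,.093,.112),94.87)
```

```text
[0.01800582 0.11519203 0.23367252]
t 9.275 pos [0.5866 0.2653 0.2337] yaw 95.06 tilt [-0.0022 -0.0016 -1.    ] F [-0.15 -0.06 -0.04] w 0.0
offset [-0.1113  0.351   0.6077] spin 0.0010482994983517654
```

Request:
send_rows --motion '[{"offset":[-0.11,0.35,0.0],"spin":0.001},{"offset":[-0.11,0.35,0.0],"spin":0.001},{"offset":[-0.11,0.35,0.2],"spin":0.001},{"offset":[-0.11,0.35,0.4],"spin":0.001},{"offset":[-0.11,0.35,0.6],"spin":0.001},{"offset":[-0.11,0.35,0.6],"spin":0.001},{"offset":[-0.11,0.35,0.6],"spin":0.001}]'

```text
time: 10.15
eef_pos: [0.6592, 0.2511, 0.116]
eef_rot: [-0.0, 0.676, 0.737, 0.0]
force: [0.2, 0.3, 1.7]
width: -0.002
```

Run:
```python
from h import *
st=status.get_state()
print(incradle());togo(cw(.088,.093,.112),94.87)
im,d=capture('wrist'); save('w5',im)
im,d=capture('side'); save('s5',cv2.resize(im[270:400,180:320],None,fx=4,fy=4,interpolation=2))
# plan
p0=incradle()
for th in [0,.25,.5,.75,1.0,1.15,1.3,1.4,1.45]:
    d=np.array([-np.sin(th),np.cos(th)]);n=np.array([np.cos(th),np.sin(th)])
    q=np.array([.046,.042])+.072*d+.008*n; x=q[0]+.010; z=q[1]-.003*(th<.6)
    print(th,'x,z',x.round(4),z.round(4),'off',((.093-p0[1])/.2).round(3),((x-p0[0])/.2).round(3),(-(z-p0[2])/.2).round(3))
```

```text
[0.08912289 0.09487303 0.116004  ]
t 10.15 pos [0.6592 0.2511 0.116 ] yaw 94.91 tilt [ 3.e-04  7.e-04 -1.e+00] F [0.24 0.28 1.71] w -0.002
offset [-0.0094 -0.0056  0.02  ] spin 0.0002155208787080988
0 x,z 0.064 0.111 off -0.01 -0.129 0.03
0.25 x,z 0.0459 0.1107 off -0.01 -0.22 0.032
0.5 x,z 0.0285 0.106 off -0.01 -0.307 0.055
0.75 x,z 0.0128 0.1001 off -0.01 -0.386 0.085
1.0 x,z -0.0003 0.0876 off -0.01 -0.451 0.147
1.15 x,z -0.0065 0.0787 off -0.01 -0.482 0.192
1.3 x,z -0.0112 0.069 off -0.01 -0.506 0.24
1.4 x,z -0.0136 0.0621 off -0.01 -0.517 0.275
1.45 x,z -0.0145 0.0586 off -0.01 -0.522 0.292
```

View pics/w5.png

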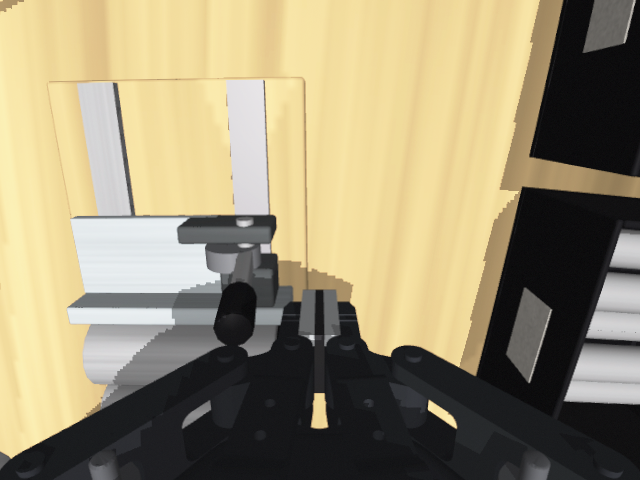

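View pics/s5.png

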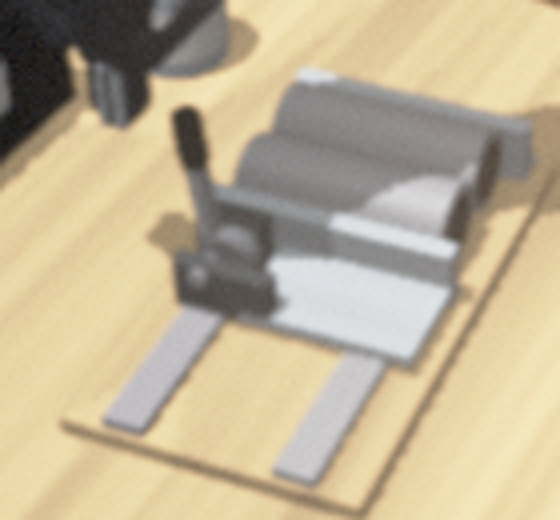

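Request:
send_rows --motion '[{"offset":[-0.01,-0.13,0.03],"spin":0},{"offset":[-0.01,-0.175,0.03],"spin":0},{"offset":[-0.01,-0.22,0.032],"spin":0},{"offset":[-0.01,-0.265,0.042],"spin":0},{"offset":[-0.01,-0.307,0.055],"spin":0},{"offset":[-0.01,-0.347,0.069],"spin":0},{"offset":[-0.01,-0.386,0.085],"spin":0},{"offset":[-0.01,-0.42,0.115],"spin":0},{"offset":[-0.01,-0.45,0.145],"spin":0},{"offset":[-0.01,-0.45,0.147],"spin":0}]'

```text
time: 11.5
eef_pos: [0.5688, 0.2408, 0.0847]
eef_rot: [-0.0, 0.676, 0.737, -0.001]
force: [-0.1, 0.4, 0.5]
width: -0.002
```

```bash
cat > chk.py <<'E'
from h import *
import sys
st=status.get_state()
F=np.array(st['force']); print('cradle pos',incradle().round(4),'F',(F[:2]@EX).round(2),(F[:2]@EY).round(2),F[2].round(2),'t',st['time'])
t=sys.argv[1]
im,d=capture('wrist'); save('w'+t,im)
im,d=capture('side'); save('s'+t,cv2.resize(im[270:400,180:320],None,fx=4,fy=4,interpolation=2))
E
python3 chk.py 6
```

```text
cradle pos [-0.0018  0.0922  0.0847] F -0.02 0.36 0.51 t 11.5
```

View pics/w6.png

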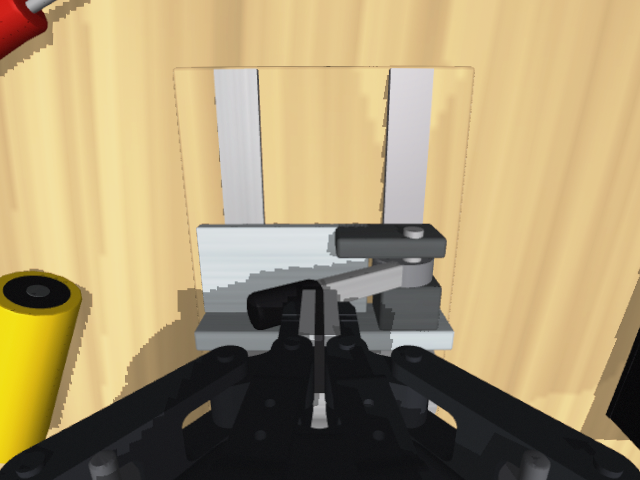

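View pics/s6.png

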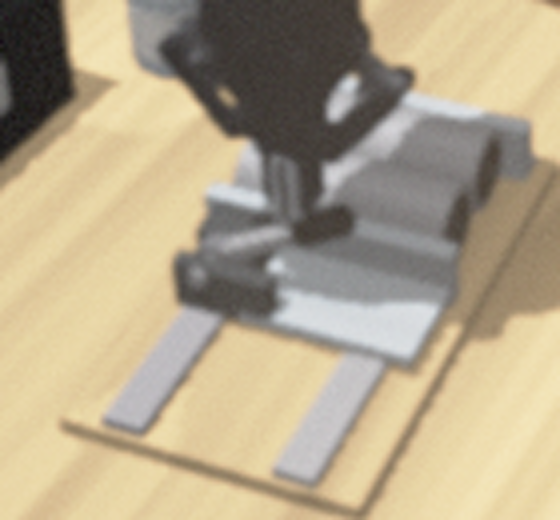

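Request:
send_rows --motion '[{"offset":[0.0,-0.04,0.03],"spin":0},{"offset":[0.0,-0.07,0.06],"spin":0},{"offset":[0.0,-0.09,0.09],"spin":0},{"offset":[0.0,-0.1,0.11],"spin":0},{"offset":[0.0,-0.1,0.13],"spin":0},{"offset":[0.0,-0.1,0.135],"spin":0},{"offset":[0.0,-0.1,0.135],"spin":0}]'

```text
time: 12.48
eef_pos: [0.5491, 0.2393, 0.0585]
eef_rot: [-0.0, 0.676, 0.737, -0.001]
force: [-1.5, -0.4, 5.7]
width: -0.002
```

```bash
python3 chk.py 7
```

```text
cradle pos [-0.0215  0.0924  0.0585] F -1.55 -0.23 5.72 t 12.475
```

View pics/s7.png

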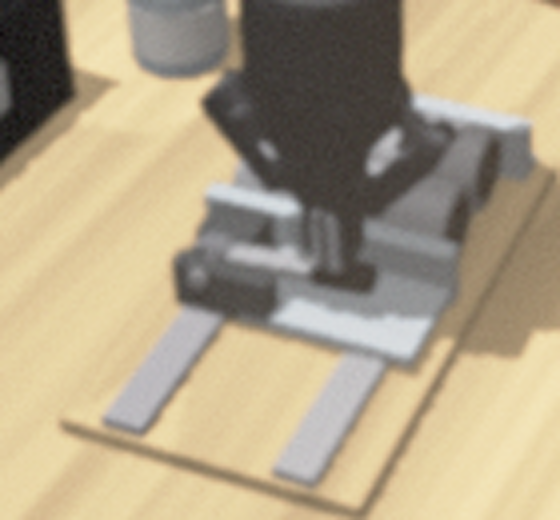

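Request:
send_rows --motion '[{"offset":[0.0,-0.01,0.01],"spin":0},{"offset":[0.0,-0.01,0.02],"spin":0},{"offset":[0.0,-0.01,0.025],"spin":0},{"offset":[0.0,-0.01,0.025],"spin":0}]'

```text
time: 13.08
eef_pos: [0.549, 0.2396, 0.0573]
eef_rot: [0.002, 0.676, 0.737, 0.001]
force: [-5.8, -6.3, 34.1]
width: -0.001
```

```bash
python3 -c "
from h import *
st=status.get_state();print(incradle().round(4),st['force'],st['time'])"
```

```text
[-0.0217  0.0927  0.0573] [-5.75568863 -6.33555764 34.093772  ] 13.075
```

Request:
send_rows --motion '[{"offset":[0.0,0.0,-0.1],"spin":0},{"offset":[0.05,0.0,-0.4],"spin":0},{"offset":[0.1,0.0,-0.7],"spin":0},{"offset":[0.15,0.0,-0.9],"spin":0},{"offset":[0.15,0.0,-0.9],"spin":0},{"offset":[0.15,0.0,-0.9],"spin":0}]' --claw 0

```text
time: 13.82
eef_pos: [0.5448, 0.2683, 0.2325]
eef_rot: [-0.0, 0.676, 0.737, -0.001]
force: [0.1, 0.0, -1.7]
width: 0.999
```

```bash
cat > m8.py <<'E'
from h import *
import pickle
st=status.get_state(); print(incradle(),st['time'],np.round(st['q'],2))
im,d=capture('wrist'); save('w8',im); c,T=campose('wrist',st)
pickle.dump({'im':im,'d':d,'T':T,'c':c},open('w8.pkl','wb'))
P,px=cloud(c,T,d); Q=np.c_[P[:,:2]@EX-O[0],P[:,:2]@EY-O[1],P[:,2]]
for x0 in (-.04,0,):
  print([(round(y*1000),round(float(np.median(q[:,2]))*1000)) for y in np.arange(-.07,.12,.003) for q in [Q[(abs(Q[:,0]-x0)<.008)&(abs(Q[:,1]-y)<.0015)]] if len(q)])
print('lever',[(round(x*1000),round(float(np.percentile(q[:,2],80))*1000)) for x in np.arange(-.06,.07,.006) for q in [Q[(abs(Q[:,1]-.093)<.004)&(abs(Q[:,0]-x)<.002)]] if len(q)])
for nm,lo,hi in (('R',-.047,-.003),('L',.003,.047)):
    m=(Q[:,2]>.05)&(Q[:,2]<.062)&(Q[:,1]>lo)&(Q[:,1]<hi)&(abs(Q[:,0])<.08)
    if m.sum()>100:
        ce,a,L,e,k=fitcyl(Q[m]); print(nm,np.round(ce,4),np.round(a,3),round(L,4),round(e,4),k,np.percentile(Q[m][:,0],[.5,99.5]))
E
python3 m8.py
```

```text
[-0.02341408  0.12164744  0.23248098] 13.825 [ 0.03  0.5  -0.81  1.6   0.39  1.21 -0.77]
[(-58, 48), (-55, 48), (-52, 48), (-49, 47), (-46, 46), (-43, 51), (-40, 55), (-37, 56), (-34, 58), (-31, 59), (-28, 59), (-25, 59), (-22, 60), (-19, 59), (-16, 58), (-13, 57), (-10, 55), (-7, 52), (-4, 48), (-1, 43), (5, 51), (8, 54), (11, 56), (14, 57), (17, 59), (20, 59), (23, 60), (26, 59), (29, 59), (32, 58), (35, 57), (38, 55), (41, 53), (44, 48), (47, 45), (50, 48), (53, 48), (56, 48), (59, 40), (62, 27), (65, 27), (68, 27), (71, 27), (74, 27), (77, 27), (80, 27), (83, 27), (86, 54), (89, 57), (92, 59), (95, 28), (98, 53), (101, 28), (104, 27), (107, 27), (110, 27), (113, 19), (116, 18), (119, 18)]
[(-58, 48), (-55, 48), (-52, 48), (-49, 47), (-43, 51), (-40, 55), (-37, 56), (-34, 58), (-31, 59), (-28, 59), (-25, 60), (-22, 60), (-19, 59), (-16, 58), (-13, 57), (-10, 55), (-7, 53), (-4, 48), (-1, 44), (5, 51), (8, 55), (11, 56), (14, 57), (17, 59), (20, 59), (23, 60), (26, 60), (29, 59), (32, 58), (35, 57), (38, 56), (41, 53), (44, 49), (47, 45), (50, 48), (53, 48), (56, 48), (59, 41), (62, 27), (65, 27), (68, 27), (71, 27), (74, 27), (77, 27), (80, 27), (86, 50), (89, 51), (92, 51), (95, 50), (98, 48), (101, 27), (104, 27), (107, 27), (110, 27), (113, 20), (116, 12), (119, 12)]
lever [(-60, 27), (-54, 27), (-48, 27), (-42, 59), (-36, 60), (-30, 59), (-24, 58), (-18, 58), (-12, 57), (-6, 52), (0, 52), (6, 51), (12, 51), (18, 50), (24, 49), (30, 48), (36, 48), (42, 50), (48, 50), (54, 48), (60, 44), (66, 12)]
R [ 0.0031 -0.0242  0.0357] [ 1.     0.003 -0.001] 0.1165 0.0007 4158 [-0.05597503  0.06202218]
L [0.0014 0.0242 0.0356] [-1.    -0.002  0.   ] 0.1161 0.0007 4638 [-0.05745441  0.06022504]
```

View pics/w8.png

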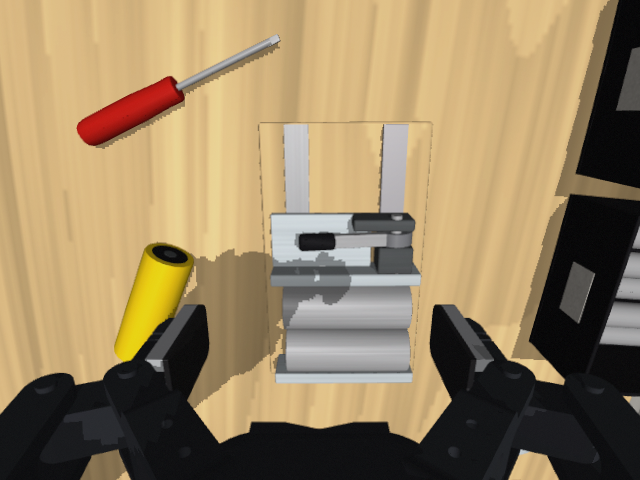

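Request:
send_rows --motion '[{"offset":[-1.0,-0.06,-0.05],"spin":-0.41},{"offset":[-1.0,-0.06,-0.05],"spin":-0.41},{"offset":[-1.0,-0.06,-0.05],"spin":-0.41},{"offset":[-1.0,-0.06,-0.05],"spin":-0.41}]'

```text
time: 14.38
eef_pos: [0.5499, 0.0629, 0.2415]
eef_rot: [-0.001, 0.365, 0.931, -0.002]
force: [0.6, -0.6, 0.6]
width: 0.998
```

```bash
python3 -c "
from h import *
togo([.554,-.114,.23],169.7);print(np.round(status.get_state()['q'],2))"
```

```text
t 14.375 pos [0.5499 0.0629 0.2415] yaw 137.12 tilt [-0.0034 -0.0022 -1.    ] F [ 0.63 -0.63  0.59] w 0.998
offset [-0.6168 -0.634   0.0594] spin -0.18097686861620635
[ 0.54  0.46 -1.    1.71  0.41  1.2   0.26]
```

Request:
send_rows --motion '[{"offset":[-0.6,-0.64,0.05],"spin":-0.18},{"offset":[-0.6,-0.64,0.05],"spin":-0.18},{"offset":[-0.6,-0.64,0.05],"spin":-0.18},{"offset":[-0.6,-0.64,0.05],"spin":-0.18},{"offset":[-0.6,-0.64,0.05],"spin":-0.18}]'

```text
time: 15.0
eef_pos: [0.5505, -0.1065, 0.2323]
eef_rot: [-0.001, 0.092, 0.996, 0.001]
force: [-0.9, 0.7, 0.3]
width: 0.998
```

```bash
cat > m9.py <<'E'
from h import *
import pickle,sys
togo([.554,-.114,.077],169.7)
st=status.get_state(); print(np.round(st['q'],2))
im,d=capture('wrist'); save('w9',im); c,T=campose('wrist',st)
pickle.dump({'im':im,'d':d,'T':T,'c':c},open('w9.pkl','wb'))
o=outline_of('wrist','roller_third')
for k in o[:2]:
    m=cv2.erode(k['pixels'].astype(np.uint8),np.ones((3,3)))>0
    P,_=cloud(c,T,d,m); print(k['p'],k['point'],len(P))
    ce,a,L,e,n=fitcyl(P,.024); print(np.round(ce,4),np.round(a,3),round(L,4),'az',np.degrees(np.arctan2(a[1],a[0])).round(2),'el',np.degrees(np.arcsin(a[2])).round(2),round(e,5),n)
E
python3 m9.py
```

```text
t 15.0 pos [ 0.5505 -0.1065  0.2323] yaw 169.45 tilt [-0.0019  0.0017 -1.    ] F [-0.94  0.69  0.28] w 0.998
offset [-0.0256 -0.0346  0.7765] spin -0.00141092279378954
[ 0.9   0.53 -1.11  1.7   0.5   1.23  1.05]
0.89 [307.6, 220.3] 9516
[ 0.5462 -0.1129  0.0907] [ 0.805 -0.15   0.575] 0.1156 az -10.53 el 35.08 0.00062 9139
0.62 [92.6, 235.2] 6913
[ 0.5268 -0.2853  0.0855] [0.819 0.024 0.573] 0.1159 az 1.65 el 34.99 0.00127 6687
```

View pics/w9.png

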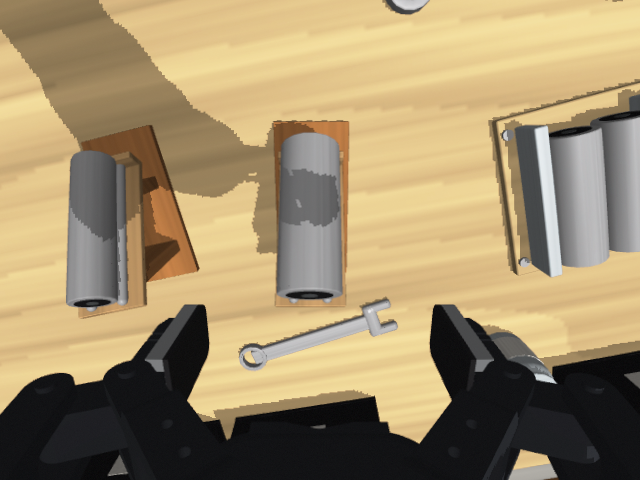

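Run:
```python
from h import *
import pickle
r=pickle.load(open('w9.pkl','rb'));c,T,d=r['c'],r['T'],r['d']
for box in ((285,335,150,285),(75,110,165,295)):
    v,u=np.mgrid[0:480,0:640]; m=(u>box[0])&(u<box[1])&(v>box[2])&(v<box[3]); P,_=cloud(c,T,d,m)
    print([(rr,round(fitcyl(P,rr/1000)[3]*1e3,2),fitcyl(P,rr/1000)[0].round(4)) for rr in (15,17,19,22,24,26)])
save('c9',cv2.resize(r['im'][110:320,40:380],None,fx=2.3,fy=2.3,interpolation=2))
togo([.5542,-.1144,.077],169.5)
```

```text
[(15, np.float64(1.5), array([ 0.5439, -0.112 ,  0.1014])), (17, np.float64(1.11), array([ 0.5451, -0.1123,  0.0995])), (19, np.float64(0.81), array([ 0.5463, -0.1127,  0.0977])), (22, np.float64(0.6), array([ 0.5482, -0.1132,  0.0949])), (24, np.float64(0.59), array([ 0.5495, -0.1136,  0.0931])), (26, np.float64(0.65), array([ 0.5507, -0.1139,  0.0914]))]
[(15, np.float64(0.73), array([ 0.5254, -0.2794,  0.0945])), (17, np.float64(0.72), array([ 0.5264, -0.2807,  0.093 ])), (19, np.float64(0.74), array([ 0.5275, -0.2819,  0.0916])), (22, np.float64(0.8), array([ 0.529 , -0.2837,  0.0895])), (24, np.float64(0.84), array([ 0.53  , -0.2849,  0.0881])), (26, np.float64(0.88), array([ 0.531 , -0.2861,  0.0868]))]
t 15.1 pos [ 0.551  -0.1052  0.2331] yaw 169.62 tilt [-7.e-04  8.e-04 -1.e+00] F [ 0.34 -0.33 -0.11] w 0.998
offset [-0.0247 -0.043   0.7806] spin 0.0006447746815540414
```

View pics/c9.png

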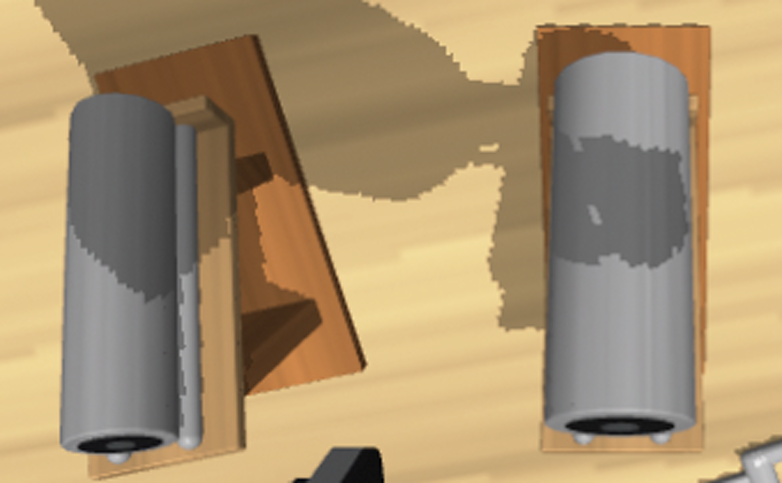

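Request:
send_rows --motion '[{"offset":[-0.025,-0.043,0.0],"spin":0},{"offset":[-0.025,-0.043,0.2],"spin":0},{"offset":[-0.025,-0.043,0.4],"spin":0},{"offset":[-0.025,-0.043,0.5],"spin":0},{"offset":[-0.025,-0.043,0.5],"spin":0}]'

```text
time: 15.72
eef_pos: [0.5543, -0.1158, 0.1327]
eef_rot: [-0.001, 0.091, 0.996, 0.0]
force: [0.3, -0.4, 1.1]
width: 0.994
```

Run:
```python
from h import *
togo([.5542,-.1144,.077],169.5)
im,d=capture('wrist'); save('w10',im)
```

```text
t 15.725 pos [ 0.5543 -0.1158  0.1327] yaw 169.6 tilt [-1.8e-03  5.0e-04 -1.0e+00] F [ 0.35 -0.36  1.06] w 0.994
offset [0.0012 0.0067 0.2787] spin 0.0005446006808965207
```

View pics/w10.png

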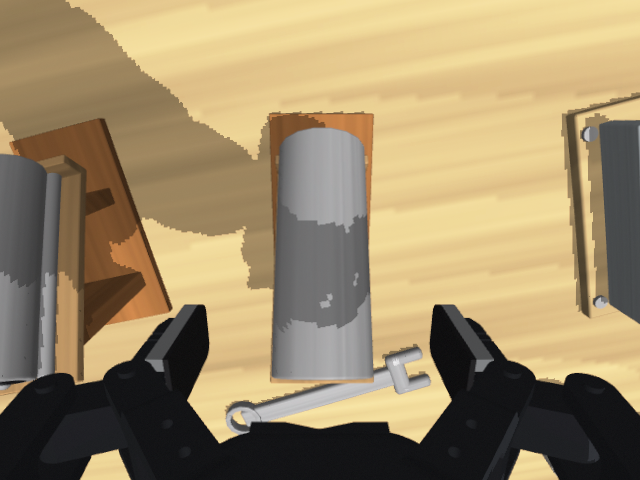

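Request:
send_rows --motion '[{"offset":[0.001,0.005,0.1],"spin":0},{"offset":[0.001,0.005,0.18],"spin":0},{"offset":[0.001,0.005,0.24],"spin":0},{"offset":[0.001,0.005,0.275],"spin":0},{"offset":[0.001,0.005,0.275],"spin":0},{"offset":[0.001,0.005,0.275],"spin":0}]'

```text
time: 16.52
eef_pos: [0.5549, -0.115, 0.0788]
eef_rot: [0.0, 0.091, 0.996, 0.0]
force: [-0.3, -0.1, -0.7]
width: 0.996
```

Run:
```python
from h import *
togo([.5542,-.1144,.077],169.5)
im,d=capture('wrist'); save('w11',im)
im,d=capture('side'); save('s11',cv2.resize(im[150:290,270:410],None,fx=4,fy=4,interpolation=2))
```

```text
t 16.525 pos [ 0.5549 -0.115   0.0788] yaw 169.56 tilt [ 6.e-04  0.e+00 -1.e+00] F [-0.29 -0.15 -0.74] w 0.996
offset [0.004  0.0024 0.0092] spin 0.00031498699553793584
```

View pics/s11.png

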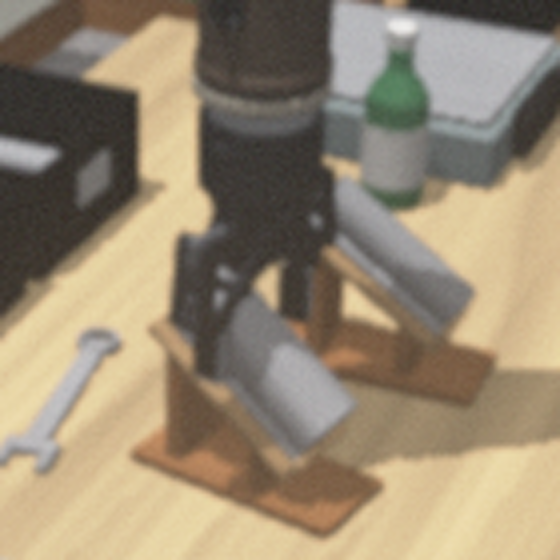

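View pics/w11.png

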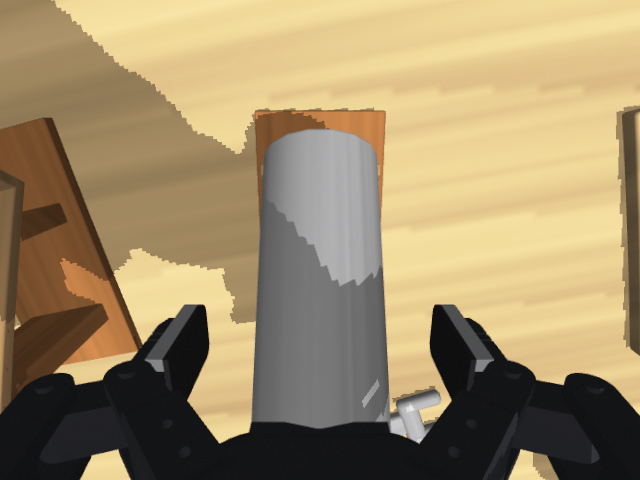

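Request:
send_rows --motion '[{"offset":[0,0,0],"spin":0},{"offset":[0,0,0],"spin":0},{"offset":[0,0,0],"spin":0},{"offset":[0,0,0],"spin":0},{"offset":[0,0,0],"spin":0},{"offset":[0,0,0],"spin":0}]' --claw 1 --newtons 45

```text
time: 17.38
eef_pos: [0.5549, -0.1145, 0.079]
eef_rot: [0.0, 0.091, 0.996, 0.0]
force: [-1.6, 2.2, 4.9]
width: 0.549
```

Run:
```python
from h import *
togo([.5542,-.1144,.077],169.5); print(status.get_state()['ft_torque'])
```

```text
t 17.375 pos [ 0.5549 -0.1145  0.079 ] yaw 169.57 tilt [ 6.e-04  5.e-04 -1.e+00] F [-1.56  2.24  4.95] w 0.549
offset [0.0034 0.     0.0099] spin 0.0004139902928407145
[ 0.47475505  0.31692715 -0.06082703]
```

Request:
send_rows --motion '[{"offset":[0,0,-0.05],"spin":0},{"offset":[0,0,-0.15],"spin":0},{"offset":[0,0,-0.3],"spin":0},{"offset":[0,0,-0.45],"spin":0},{"offset":[0,0,-0.6],"spin":0},{"offset":[0,0,-0.6],"spin":0},{"offset":[0,0,-0.6],"spin":0}]'

```text
time: 18.25
eef_pos: [0.5541, -0.1155, 0.1981]
eef_rot: [-0.0, 0.091, 0.996, -0.0]
force: [0.2, -0.5, -3.2]
width: 0.557
```

```bash
cat > m12.py <<'E'
from h import *
import pickle,sys
tag=sys.argv[1]
st=status.get_state(); togo(cw(0,0,.2),184.87)
im,d=capture('wrist'); save('w'+tag,im); c,T=campose('wrist',st)
pickle.dump({'im':im,'d':d,'T':T,'c':c,'st':st},open('w%s.pkl'%tag,'wb'))
v,u=np.mgrid[0:480,0:640]
o=outline_of('wrist','roller_third')
for k in o[:2]: print('net',round(k['p'],2),np.round(k['point']),k['pixels'].sum())
m=o[0]['pixels']
P,_=cloud(c,T,d,m)
# tool coords
M=T@np.linalg.inv(np.array(c['mount'])); 
Pt=(P-M[:3,3])@M[:3,:3]
k=(abs(Pt[:,1])<.03)&(Pt[:,2]<.06)&(Pt[:,2]>-.09)
ce,a,L,e,n=fitcyl(Pt[k],.024)
if a[0]<0: a=-a
t=(Pt[k]-ce)@a
print('tool frame: axis pt',ce.round(4),'dir',a.round(3),'el',np.degrees(np.arctan2(a[2],a[0])).round(1),'L',L.round(4),'rms',round(e,5),n,'low end t',np.percentile(t,99.7).round(4),'low end',(ce+a*np.percentile(t,99.7)).round(4))
E
python3 m12.py 12
```

```text
t 18.25 pos [ 0.5541 -0.1155  0.1981] yaw 169.54 tilt [-7.e-04 -5.e-04 -1.e+00] F [ 0.22 -0.52 -3.22] w 0.557
offset [ 0.1204  1.3228 -0.0103] spin -0.08519316258786584
net 0.93 [318. 286.] 35593
tool frame: axis pt [ 0.0441  0.0002 -0.043 ] dir [0.819 0.004 0.574] el 35.0 L 0.0966 rms 0.00191 21314 low end t 0.0494 low end [ 0.0845  0.0004 -0.0147]
```

View pics/w12.png

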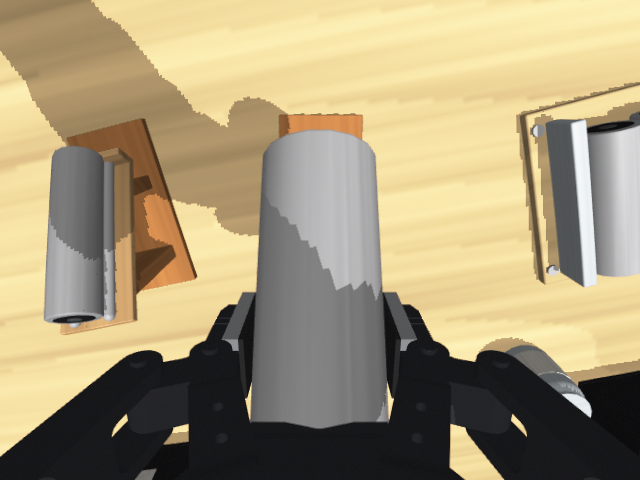

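```bash
cat > m13.py <<'E'
from h import *
import pickle,sys
tag=sys.argv[1]; fname=sys.argv[2] if len(sys.argv)>2 else None
r=pickle.load(open('w%s.pkl'%tag,'rb')); c,T,d=r['c'],r['T'],r['d']
M=T@np.linalg.inv(np.array(c['mount']))
P,px=cloud(c,T,d); Pt=(P-M[:3,3])@M[:3,:3]
k=(abs(Pt[:,1])<.0235)&(Pt[:,2]<.045)&(Pt[:,2]>-.09)&(Pt[:,0]>.012)&(Pt[:,0]<.09)&(px[:,1]<415)
F=np.c_[Pt[:,0],-Pt[:,1],-Pt[:,2]]  # up-positive
ce,a,L,e,n=fitcyl(F[k],.024)
if a[0]<0:a=-a
t=(F[k]-ce)@a; tl=np.percentile(t,99.8); le=ce+a*tl; cen=le-a*.060
print('up frame: el',np.degrees(np.arcsin(-a[2])).round(2),'lateral y',ce[1].round(4),'yawdev',np.degrees(a[1]/a[0]).round(2),'rms',round(e,5),n,'low end',le.round(4),'centre',cen.round(4),len(t))
E
python3 m13.py 12
```

```text
up frame: el 35.1 lateral y -0.0001 yawdev 0.03 rms 0.00052 22996 low end [ 0.0585 -0.     -0.0234] centre [ 0.0094 -0.0001  0.0111] 25487
```

Run:
```python
from h import *
print(cw(-.011,0,.2)); togo(cw(-.011,0,.2),184.87)
```

```text
[0.56747477 0.1481106  0.2       ]
t 18.35 pos [ 0.5538 -0.1153  0.1974] yaw 169.55 tilt [-1.8e-03  1.0e-04 -1.0e+00] F [ 0.39  0.03 -2.92] w 0.549
offset [ 0.1718  1.3077 -0.0128] spin -0.08509498153445696
```

Request:
send_rows --motion '[{"offset":[0.02,0.12,-0.01],"spin":-0.01},{"offset":[0.04,0.3,-0.01],"spin":-0.03},{"offset":[0.07,0.5,-0.01],"spin":-0.05},{"offset":[0.09,0.7,-0.01],"spin":-0.07},{"offset":[0.12,0.85,-0.01],"spin":-0.085},{"offset":[0.13,0.95,-0.01],"spin":-0.085},{"offset":[0.13,0.98,-0.01],"spin":-0.085}]'

```text
time: 19.23
eef_pos: [0.5638, 0.0851, 0.2002]
eef_rot: [-0.0, -0.044, 0.999, 0.001]
force: [1.0, -1.0, -2.8]
width: 0.547
```

Run:
```python
from h import *
togo(cw(-.011,0,.15),184.87)
```

```text
t 19.225 pos [0.5638 0.0851 0.2002] yaw -174.91 tilt [-8.e-04  1.e-03 -1.e+00] F [ 1.05 -0.98 -2.78] w 0.547
offset [-0.0465  0.312   0.2513] spin 0.001238996073666638
```

Request:
send_rows --motion '[{"offset":[-0.02,0.12,0.0],"spin":0.001},{"offset":[-0.046,0.25,0.0],"spin":0.001},{"offset":[-0.046,0.312,0.05],"spin":0.001},{"offset":[-0.046,0.312,0.15],"spin":0.001},{"offset":[-0.046,0.312,0.25],"spin":0.001},{"offset":[-0.046,0.312,0.25],"spin":0.001},{"offset":[-0.046,0.312,0.25],"spin":0.001}]'

```text
time: 20.1
eef_pos: [0.5686, 0.1448, 0.1504]
eef_rot: [-0.0, -0.04, 0.999, 0.0]
force: [0.5, -0.4, -2.9]
width: 0.548
```

```bash
python3 m12.py 14 | head -3;  python3 m13.py 14; python3 -c "
from h import *
print(incradle()); togo(cw(-.011,0,.1),184.87)
im,d=capture('side'); save('s14',cv2.resize(im[200:400,180:380],None,fx=3,fy=3,interpolation=2))"
```

```text
t 20.1 pos [0.5686 0.1448 0.1504] yaw -175.37 tilt [-3.e-04  1.e-04 -1.e+00] F [ 0.53 -0.43 -2.85] w 0.548
offset [-0.0505  0.0172 -0.2478] spin -0.0013475636789217382
net 0.86 [318. 285.] 35630
up frame: el 35.13 lateral y -0.0002 yawdev 0.02 rms 0.00051 22937 low end [ 0.0583 -0.0002 -0.0233] centre [ 0.0093 -0.0002  0.0112] 25429
[-0.00984922 -0.00299793  0.15108078]
t 20.2 pos [0.5689 0.1452 0.1511] yaw -175.36 tilt [ 9.e-04  4.e-04 -1.e+00] F [ 0.7   0.1  -2.24] w 0.542
offset [0.006  0.0149 0.2554] spin -0.0012684981155681877
```

View pics/s14.png

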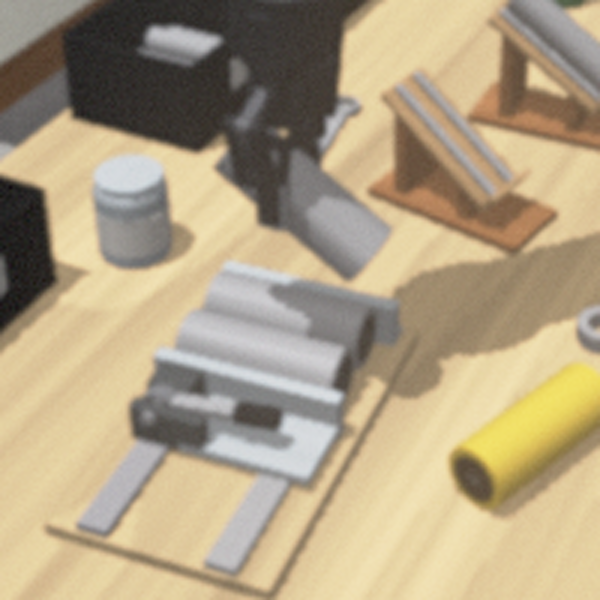

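View pics/w14.png

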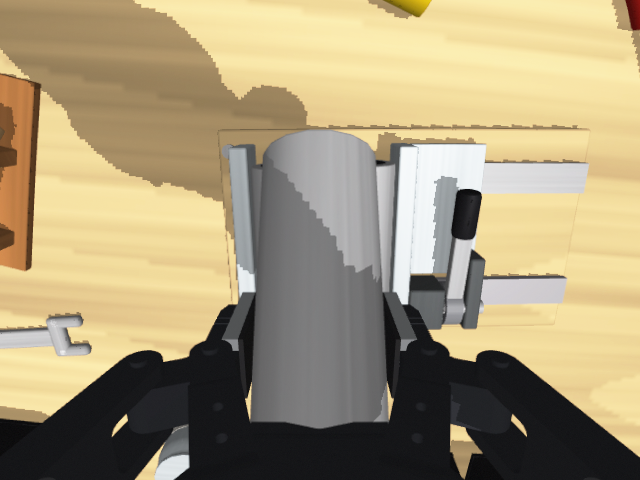

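Request:
send_rows --motion '[{"offset":[0.006,0.015,0.08],"spin":-0.001},{"offset":[0.006,0.015,0.16],"spin":-0.001},{"offset":[0.006,0.015,0.22],"spin":-0.001},{"offset":[0.006,0.015,0.245],"spin":-0.001},{"offset":[0.006,0.015,0.245],"spin":-0.001}]' --newtons 25

```text
time: 20.88
eef_pos: [0.5669, 0.1483, 0.1011]
eef_rot: [-0.0, -0.042, 0.999, 0.0]
force: [-0.1, -0.4, -2.2]
width: 0.553
```

```bash
python3 m12.py 15 | head -3;  python3 m13.py 15; python3 -c "
from h import *
print(incradle()); togo(cw(-.011,0,.0968),184.87)
p0=incradle()
C=-.0112
for th in (35,30,25,20,15,10,7,3,0,-1):
    t=np.radians(th); Z=.0388+.0714*np.sin(t)+.0208*np.cos(t); X=-(-.0714*np.cos(t)+.0208*np.sin(t)+.0466)+C
    print(th,'x',X.round(4),'z',Z.round(4),'off',(-(X-p0[0])/.2).round(3),((0-p0[1])/.2).round(3),(-(Z-p0[2])/.2).round(3))
"
```

```text
t 20.875 pos [0.5669 0.1483 0.1011] yaw -175.14 tilt [-7.e-04  1.e-04 -1.e+00] F [-0.07 -0.36 -2.19] w 0.553
offset [-0.0576 -0.001  -0.4947] spin -5.559052988057071e-05
net 0.8 [317. 286.] 35960
up frame: el 35.13 lateral y -0.0002 yawdev 0.04 rms 0.00052 22948 low end [ 0.0584 -0.0002 -0.0233] centre [ 0.0093 -0.0002  0.0112] 25438
[-0.01118869  0.0003027   0.1017986 ]
t 20.975 pos [0.5673 0.1484 0.1018] yaw -175.15 tilt [ 4.e-04  3.e-04 -1.e+00] F [ 0.78  0.16 -2.79] w 0.55
offset [-0.0009 -0.0015  0.025 ] spin -0.00010740921775070294
35 x -0.0112 z 0.0968 off 0.0 -0.002 0.025
30 x -0.0064 z 0.0925 off -0.024 -0.002 0.046
25 x -0.0019 z 0.0878 off -0.047 -0.002 0.07
20 x 0.0022 z 0.0828 off -0.067 -0.002 0.095
15 x 0.0058 z 0.0774 off -0.085 -0.002 0.122
10 x 0.0089 z 0.0717 off -0.1 -0.002 0.151
7 x 0.0105 z 0.0681 off -0.109 -0.002 0.168
3 x 0.0124 z 0.0633 off -0.118 -0.002 0.192
0 x 0.0136 z 0.0596 off -0.124 -0.002 0.211
-1 x 0.014 z 0.0584 off -0.126 -0.002 0.217
```

Request:
send_rows --motion '[{"offset":[0.0,-0.002,0.025],"spin":0},{"offset":[-0.012,-0.002,0.036],"spin":0},{"offset":[-0.024,-0.002,0.046],"spin":0},{"offset":[-0.036,-0.002,0.058],"spin":0},{"offset":[-0.047,-0.002,0.07],"spin":0},{"offset":[-0.047,-0.002,0.07],"spin":0}]'

```text
time: 21.72
eef_pos: [0.5768, 0.1486, 0.0874]
eef_rot: [0.0, -0.042, 0.999, 0.0]
force: [-1.5, -2.3, 2.1]
width: 0.549
```

```bash
python3 m12.py 16 | head -3;  python3 m13.py 16; python3 -c "
from h import *
print(incradle(),status.get_state()['ft_torque'])"
```

```text
t 21.725 pos [0.5768 0.1486 0.0874] yaw -175.16 tilt [ 4.e-04  1.e-04 -1.e+00] F [-1.48 -2.3   2.07] w 0.549
offset [-0.0084  0.0018 -0.5629] spin -0.00016318319967846643
net 0.7 [316. 278.] 38098
up frame: el 25.76 lateral y -0.0 yawdev 0.34 rms 0.00053 25826 low end [ 0.0658  0.0002 -0.0133] centre [ 0.0118 -0.0001  0.0128] 28319
[-0.00174166 -0.00033075  0.08753734] [-0.40325597  0.49194847  0.09168981]
```

View pics/w16.png

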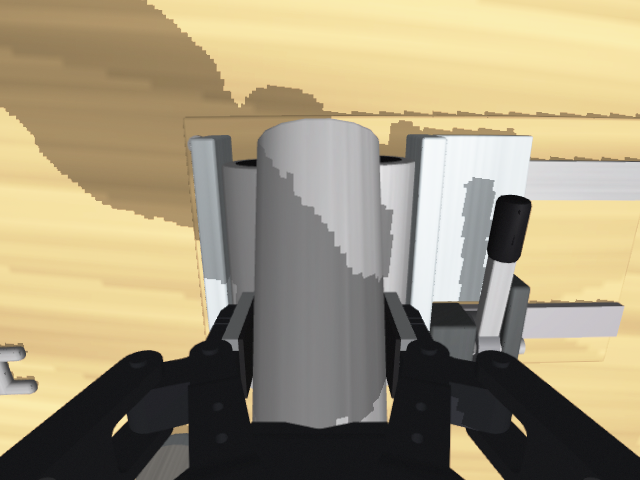

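Request:
send_rows --motion '[{"offset":[-0.01,-0.003,0.013],"spin":0},{"offset":[-0.02,-0.003,0.025],"spin":0},{"offset":[-0.029,-0.003,0.038],"spin":0},{"offset":[-0.038,-0.003,0.052],"spin":0},{"offset":[-0.046,-0.003,0.066],"spin":0},{"offset":[-0.053,-0.003,0.081],"spin":0},{"offset":[-0.062,-0.003,0.098],"spin":0},{"offset":[-0.062,-0.003,0.098],"spin":0}]'

```text
time: 22.82
eef_pos: [0.5892, 0.1492, 0.0677]
eef_rot: [0.0, -0.042, 0.999, 0.0]
force: [2.5, -0.3, 2.7]
width: 0.548
```

```bash
python3 m12.py 17 | head -3;  python3 m13.py 17; python3 -c "
from h import *
print(incradle(),status.get_state()['ft_torque'])"
```

```text
t 22.825 pos [0.5892 0.1492 0.0677] yaw -175.15 tilt [ 3.e-04  4.e-04 -1.e+00] F [ 2.53 -0.27  2.66] w 0.548
offset [ 0.0533  0.004  -0.6615] spin -0.00012350688192491868
net 0.86 [317. 264.] 42149
up frame: el 8.36 lateral y -0.0001 yawdev 0.12 rms 0.00053 30312 low end [ 0.0741 -0.0001  0.0084] centre [ 0.0147 -0.0002  0.0171] 32808
[ 0.01044903 -0.00075422  0.0678439 ] [-0.01360849 -0.25332881  0.04359431]
```

View pics/w17.png

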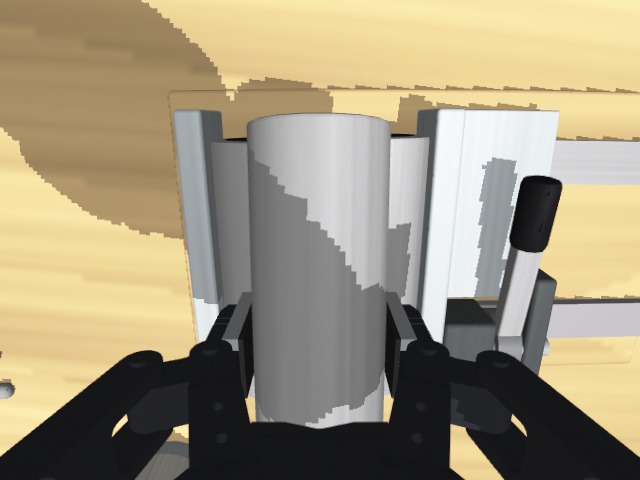

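Request:
send_rows --motion '[{"offset":[-0.01,0.0,0.015],"spin":0},{"offset":[-0.02,0.0,0.028],"spin":0},{"offset":[-0.028,0.0,0.04],"spin":0},{"offset":[-0.034,0.0,0.048],"spin":0},{"offset":[-0.034,0.0,0.048],"spin":0}]'

```text
time: 23.55
eef_pos: [0.5949, 0.1498, 0.058]
eef_rot: [-0.001, -0.043, 0.999, -0.0]
force: [-3.6, 0.3, 1.8]
width: 0.549
```

```bash
python3 m12.py 18 | head -3;  python3 m13.py 18; python3 -c "
from h import *
print(incradle(),status.get_state()['ft_torque'])
im,d=capture('side'); save('s18',cv2.resize(im[200:400,180:380],None,fx=3,fy=3,interpolation=2))"
```

```text
t 23.55 pos [0.5949 0.1498 0.058 ] yaw -175.11 tilt [-1.3e-03 -1.0e-04 -1.0e+00] F [-3.64  0.33  1.78] w 0.549
offset [ 0.0834  0.0031 -0.7101] spin 9.621920109326412e-05
net 0.76 [317. 262.] 43294
up frame: el 0.23 lateral y -0.0002 yawdev -0.01 rms 0.00051 31844 low end [ 0.0868 -0.0003  0.0191] centre [ 0.0268 -0.0002  0.0193] 34730
[ 0.01675162 -0.00069506  0.0580474 ] [ 0.12088801  0.92240991 -0.08314885]
```

View pics/w18.png

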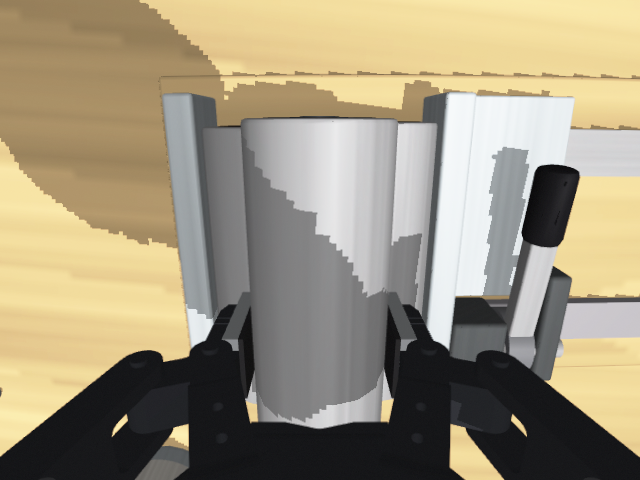

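View pics/s18.png

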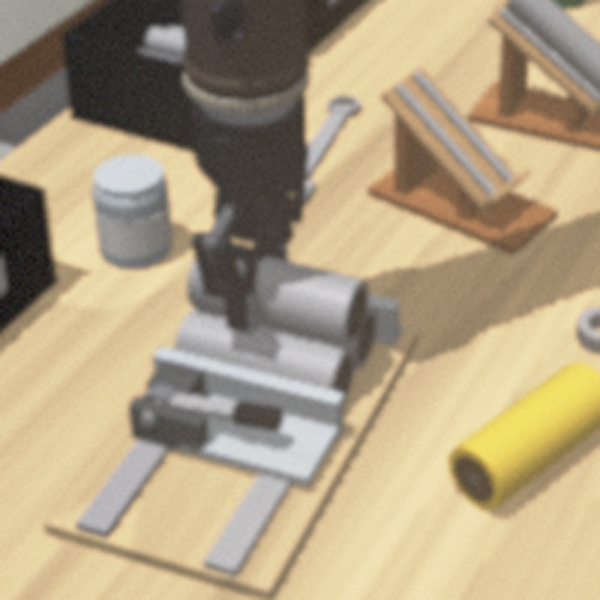

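```bash
cat > ends.py <<'E'
from h import *
import pickle,sys
r=pickle.load(open(sys.argv[1],'rb'));P,px=cloud(r['c'],r['T'],r['d']); Q=np.c_[P[:,:2]@EX-O[0],P[:,:2]@EY-O[1],P[:,2]]
f=lambda m: (np.percentile(Q[m][:,0],[.3,99.7]).round(4),Q[m][:,1].min().round(4),Q[m][:,1].max().round(4),m.sum(),np.percentile(Q[m][:,2],98).round(4))
b=abs(Q[:,0])<.1
print('third',f(b&(abs(Q[:,1])<.010)&(Q[:,2]>.093)&(Q[:,2]<.106)))
print('R',f(b&(Q[:,1]<-.015)&(Q[:,1]>-.035)&(Q[:,2]>.05)&(Q[:,2]<.062)))
print('L',f(b&(Q[:,1]>.015)&(Q[:,1]<.035)&(Q[:,2]>.05)&(Q[:,2]<.062)))
E
python3 ends.py w18.pkl
```

```text
third (array([-0.0596,  0.035 ]), np.float64(-0.01), np.float64(0.01), np.int64(21481), np.float64(0.1022))
R (array([-0.0569,  0.0623]), np.float64(-0.035), np.float64(-0.028), np.int64(2923), np.float64(0.0603))
L (array([-0.0588,  0.0604]), np.float64(0.0273), np.float64(0.035), np.int64(3314), np.float64(0.0602))
```

Request:
send_rows --motion '[{"offset":[0.006,0.0,0.003],"spin":0},{"offset":[0.006,0.0,0.003],"spin":0},{"offset":[0.006,0.0,0.003],"spin":0}]'

```text
time: 24.08
eef_pos: [0.5953, 0.1497, 0.0581]
eef_rot: [0.001, -0.042, 0.999, 0.0]
force: [2.1, 1.6, 2.7]
width: 0.549
```

```bash
python3 m12.py 19 | head -1;  python3 m13.py 19; python3 ends.py w19.pkl
```

```text
t 24.075 pos [0.5953 0.1497 0.0581] yaw -175.16 tilt [ 1.6e-03  6.0e-04 -1.0e+00] F [2.12 1.64 2.67] w 0.549
up frame: el 0.25 lateral y -0.0003 yawdev -0.02 rms 0.00051 31848 low end [ 0.0864 -0.0003  0.019 ] centre [ 0.0264 -0.0003  0.0193] 34711
third (array([-0.0594,  0.0352]), np.float64(-0.01), np.float64(0.01), np.int64(21457), np.float64(0.1023))
R (array([-0.057 ,  0.0623]), np.float64(-0.035), np.float64(-0.0281), np.int64(2880), np.float64(0.0603))
L (array([-0.0588,  0.0602]), np.float64(0.0273), np.float64(0.035), np.int64(3355), np.float64(0.0601))
```

Request:
send_rows --motion '[{"offset":[0,0,0],"spin":0},{"offset":[0,0,0],"spin":0},{"offset":[0,0,0],"spin":0},{"offset":[0,0,0],"spin":0}]' --claw 0.2

```text
time: 24.68
eef_pos: [0.5943, 0.1494, 0.0575]
eef_rot: [-0.0, -0.042, 0.999, -0.0]
force: [-0.2, -0.5, -0.3]
width: 0.8
```

```bash
python3 m12.py 20 | head -1;  python3 m13.py 20; python3 ends.py w20.pkl
```

```text
t 24.675 pos [0.5943 0.1494 0.0575] yaw -175.14 tilt [-3.e-04 -2.e-04 -1.e+00] F [-0.24 -0.51 -0.3 ] w 0.8
up frame: el -0.05 lateral y -0.0006 yawdev 0.21 rms 0.00052 31224 low end [ 0.0887 -0.0005  0.0197] centre [ 0.0287 -0.0007  0.0197] 32607
third (array([-0.0591,  0.0341]), np.float64(-0.01), np.float64(0.01), np.int64(21168), np.float64(0.1022))
R (array([-0.0567,  0.0623]), np.float64(-0.035), np.float64(-0.0277), np.int64(4408), np.float64(0.0602))
L (array([-0.0585,  0.0602]), np.float64(0.0275), np.float64(0.035), np.int64(4632), np.float64(0.06))
```

View pics/w20.png

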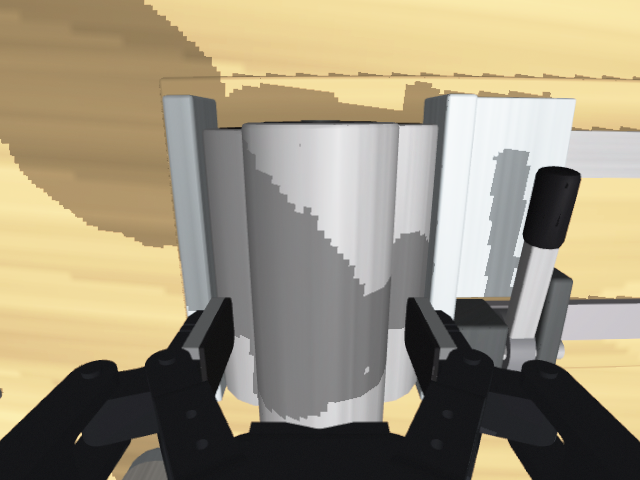

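Released and seated. Rise straight up and check.

Request:
send_rows --motion '[{"offset":[0,0,-0.08],"spin":0},{"offset":[0,0,-0.2],"spin":0},{"offset":[0,0,-0.4],"spin":0},{"offset":[0,0,-0.65],"spin":0},{"offset":[0.1,0,-0.9],"spin":0},{"offset":[0.2,0,-1.0],"spin":0},{"offset":[0.2,0,-1.0],"spin":0},{"offset":[0.2,0,-1.0],"spin":0}]'

```text
time: 25.78
eef_pos: [0.5549, 0.1456, 0.2579]
eef_rot: [0.0, -0.042, 0.999, -0.0]
force: [-0.9, -0.5, -0.2]
width: 0.803
```

```bash
python3 m12.py 21 | head -1; python3 ends.py w21.pkl
python3 - <<'E'
from h import *
import pickle
r=pickle.load(open('w21.pkl','rb'));P,px=cloud(r['c'],r['T'],r['d']); Q=np.c_[P[:,:2]@EX-O[0],P[:,:2]@EY-O[1],P[:,2]]
m=(abs(Q[:,1])<.022)&(Q[:,2]>.082)&(Q[:,2]<.107)&(abs(Q[:,0])<.09)
ce,a,L,e,k=fitcyl(Q[m]); print(ce.round(4),a.round(3),L,e,np.percentile(Q[m][:,0],[.3,99.7]))
print('lever',[(round(x*1000),round(float(np.percentile(q[:,2],80))*1000)) for x in np.arange(-.06,.07,.006) for q in [Q[(abs(Q[:,1]-.093)<.004)&(abs(Q[:,0]-x)<.002)]] if len(q)])
print('fence y',np.percentile(Q[(abs(Q[:,2]-.048)<.0015)&(abs(Q[:,0])<.06)&(Q[:,1]>.045)&(Q[:,1]<.07)][:,1],[2,98]))
im,d=capture('side'); save('s21',im)
E
```

```text
t 25.775 pos [0.5549 0.1456 0.2579] yaw -175.18 tilt [ 7.e-04 -7.e-04 -1.e+00] F [-0.93 -0.47 -0.16] w 0.803
third (array([-0.0592,  0.0593]), np.float64(-0.01), np.float64(0.01), np.int64(3366), np.float64(0.1022))
R (array([-0.0567,  0.0622]), np.float64(-0.035), np.float64(-0.0235), np.int64(1238), np.float64(0.0605))
L (array([-0.0586,  0.0599]), np.float64(0.0155), np.float64(0.035), np.int64(1397), np.float64(0.0608))
[-0.0003 -0.0005  0.0771] [ 1.     0.004 -0.001] 0.11683224140355437 0.0006263672496080758 [-0.05936651  0.05931879]
lever [(-60, 28), (-54, 28), (-48, 28), (-42, 58), (-36, 60), (-30, 59), (-24, 59), (-18, 58), (-12, 57), (-6, 52), (0, 52), (6, 51), (12, 50), (18, 50), (24, 49), (30, 48), (36, 48), (42, 50), (48, 50), (54, 48)]
fence y [0.04760028 0.06873028]Traceback (most recent call last):
  File "m12.py", line 10, in <module>
    m=o[0]['pixels']
      ~^^^
IndexError: list index out of range
```

View pics/w21.png

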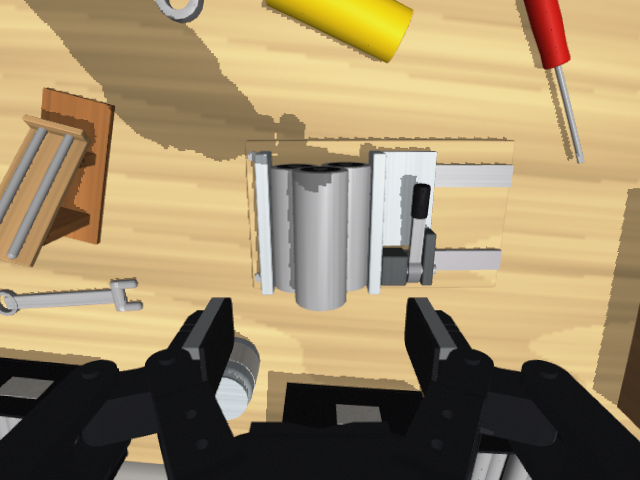

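View pics/s21.png

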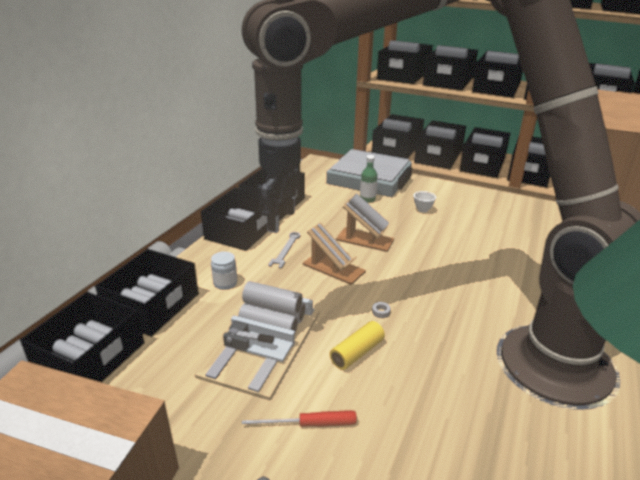

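```bash
python3 -c "
from h import *
print(arm.sign_off(), status.get_state()['time'])"
```

```text
the job is handed in; nothing more can be done
the job is handed in; nothing more can be done
```

The pack of three is made up and handed in, at about 26 s on the robot's clock.

**What I did, in order**
1. With the lever up, I pushed the loose fence in until it stopped moving: the force rose from 5 to 12 N with almost no further travel.
2. I flipped the lever down to its stop. The push peaked at about 34 N at the stop. The lever then lay about 6.5 degrees above level, which matches the 1.45 rad stop.
3. I took the third wide roller from its rest; its measured radius fitted 24 mm, against about 17 mm for the slim one. I set its low end into the groove, levelled it there by following the contact down, and released it only once it was level within 0.3 degrees.

**Last checks, by the wrist camera after backing off**
- **Third roller:** it lies level. Its centre is 41.5 mm above the other two and within 1 mm of the middle of the groove.
- **Ends:** the third roller runs from -59 to +59 mm. The other two run from about -57 to +62 mm and -59 to +60 mm, so they line up within about 3 mm.
- **Lower rollers:** before the third was set down, their centres measured 48.4 mm apart between the fences, so they are snug within measuring error. Their end positions did not shift when the third went in.
- **Rest of the bench:** the slim roller, yellow roller and the other things visible are where they were. The robot was clear of everything at hand-in.

**Checks that failed or were unclear**
- The roller-finding network missed the third roller in the last picture, so I measured it from the depth points instead.
- The final outer-edge reading for the loose fence (69 mm) looks disturbed by nearby parts. The reading just after locking was about 60 mm, as expected.

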